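Pack the second layer of a gift order and clip up its order cards

ROBOT

A 6-joint arm with a two-finger parallel gripper is mounted at the origin on the work surface. World frame = base frame: x ahead of the robot, y to its left, z up, the work surface at z = 0. Lengths are in mm, angles in degrees, forces in N, time in s.
With the tool pointing down it reaches from about 350 to 850 mm from the base axis. Payload 8.1 kg.
Tool frame: the origin (TCP) lies midway between the tips of the shut fingers; the grasp point (between the pads) lies 19 mm behind it; z points along the fingers, y is the line along which they close (so a half turn about z gives the same grasp; the last joint's range is limited). The gripper opens to 85 mm and grips with 20 to 120 N. Pads are 22 mm wide; open, the fingers measure 114 mm over their backs; the gripper's body (76 mm by 85 mm) begins 54 mm behind the grasp point. The pads swing forward as they close: fully open they stand 13 mm farther back than shut.
Start: joints at [59.507, 7.471, 85.268, -0, 87.261, -4.893], TCP at [259.229, 541.115, 231.292] pointing down, gripper open.
Joint ranges: [-169.43, 169.43], [-51.17, 129.36], [1.28, 143.12], [-76.62, 256.62], [0, 156.53], [-152.29, 152.29]. Speed limits (degrees/s): [136.94, 136.94, 159.86, 180, 180, 180].

INTERFACE

Orientations are given as [roll, pitch, yaw] about the fixed x, y, z axes, in that order (R = Rz(yaw) Ry(pitch) Rx(roll)).
In Python, from bench import sense, snapshot, camera_params, hand_in, masks_of, pinpoint gives the robot as it stands.
- The arm moves only by the tool step_arm, never from a script. Its argument "targets" is a list of rows, each an object with "angular": the turn, a rotation vector about the tool's x, y, z scaled (see below), a list of three; "dp": the shift along the tool's x, y, z scaled (see below), a list of three; "fingers": the closure, from 0 (fully open) to 1 (shut). A call has exactly 8 rows; each row is the pose to reach, as a shift and turn from the pose commanded when the call began, along the tool's axes at that moment, turning the shorter way round; what a row does not reach only later rows make up. The controller multiplies each number of a shift by 0.2 m and each number of a turn by 180 degrees. A row lasts 1/8 s, in which the tool goes at most 62.5 mm and 10.7 degrees, less where a joint would pass 70% of its speed; a pose out of reach is approached as far as the arm can. A call with a number of a shift or a turn outside -1 to 1 is refused whole. A call with a gripper value outside its range is refused whole. The fingers move at their own pace and stop on an object; "newtons" is the grip in N (left out, the last holds). Time passes only in rows, so rows that repeat a pose let the fingers close, or fill a call up. It gives the time, the measured TCP pose, the force, the opening and the grip force at its end, in the units of the state.
- sense(): the state, without advancing time (a new reading comes with each control period).
- snapshot(name): name is "side" or "top"; returns the picture (384x512x3 uint8, blue, green, red); there is no depth.
- camera_params(name): a dict with "vfov" (degrees; the focal length in pixels is half the picture's height over the tangent of half this angle, whatever the lens; pixels are square), "cx", "cy" (the principal point, pixels), "R" (3x3) and "t" (3): a world point X has camera coordinates R X + t. Camera axes: x right, y down, z forward; pixel columns grow to the right and rows downward; lengths in mm; the calibration is good to about 2 mm. A picture is of the moment at which its call begins. camera_params takes no time and is no camera call.
- hand_in(): hands the job in; it is judged then, once.
Trained networks look in the newest picture that a camera, given by its name, has taken for a name from the list of things; names that differ only in an ending like _2 or _b are one class to them, and where a whole thing is asked for, a point or a joint stands for the part that bears it (a point fixed in the world has none). Each returns a list of dicts, best first, with "conf" (0 to 1); they miss things now and then, are a little off and sometimes report something else, mostly with a low value. They report only what shows in the picture. A call takes as long as a camera call. They do not tell look-alikes from the thing itself.
- masks_of(camera, label): "pixels" (384x512 bool, what is visible of it) and "at" ([column, row] in pixels, amid what is visible of it).
- pinpoint(camera, label): "at" ([column, row] in pixels: a listed point, or the origin of a listed thing).
The state is a dict: "time": time; "joint_pos": joint angles; "qd": joint speeds; "joint_efforts": joint torques, N m; "tool_pos": TCP position; "tcp_rot": TCP orientation; "ft_force": force on the tool from outside, world axes, zero at the start; "wrist_torque": the same for the moment, N m; "finger_gap": finger opening in mm; "grip_force": force on a finger pad.
Only numpy, scipy, OpenCV 4.12 (cv2) and the standard library are available. Lean on these libraries where they do the work, as an engineer would, in place of code of your own. Each camera call takes 0.05 s, during which the arm holds its last target. There are 200 camera calls.

TASK

Finish this gift order: lay the divider board squarely over the first layer of cartons in the long tray, then stand all the loose cartons on it, lengthwise in one straight row with none hanging over, keeping them upright. Slide every order card that is there under a clip of its own on the order board (the card's edge lifts the sprung clip) until it is straight, central and fully home against the stop. Leave the other things on the counter where they are.

Things in the scene. Friction and masses are not known exactly. Their poses are not given: they have to be found in the camera images.
- board: fixed order board, a hardboard plate 170 (x) x 330 (y) x 10 mm thick, lying flat, with three steel spring clips in a row along its far side, 105 mm apart, none over 35 mm high. Origin: centre of the underside (plate top 10 mm above). x points from the bare open side, where cards go in, towards the clips; z up
- clip0_nip (a point): point on the plate's top, middle of the nip line of the first clip (board x +20, y +105 mm), axes as the board's. The 54 mm wide jaw bears on the plate here; its lip flares up towards -x to a mouth 30 mm before the nip, underside 13 mm above the plate. A fixed stop 8 mm high stands 32 mm past the nip (+x); the sides are open
- clip1_nip (a point): the same for the middle clip (board y 0)
- clip2_nip (a point): the same for the third clip (board y -105 mm)
- clip0 (a joint): angle of the first clip's jaw: 0 closed on the plate, about 0.13 rad when a card lies under it, growing as it lifts. Sprung shut: about 2 N at the nip; a card pushed along the plate into the lip lifts it by its edge, taking about 4 to 8 N
- clip1 (a joint): the same for the middle clip
- clip2 (a joint): the same for the third clip
- tray: long gift tray of card, fixed, open on top, 216 (x) x 66 (y) mm outside, walls 4 mm thick and 18 mm high, floor 4 mm. Origin: centre of its underside; x runs along its length, z up
- divider: loose stiff corrugated divider board, 220 (x) x 62 (y) x 6 mm, 60 g; starts flat on the counter. Origin: centre of its underside
- lower0: carton of the first layer, standing in the tray: the three stand in a row along the tray, 66 mm along the tray x 50 mm wide x 36 mm high, tops 40 mm above the tray's underside. Origin: centre of its underside
- lower1: the same, another carton of the first layer
- lower2: the same, another carton of the first layer
- carton0: loose carton for the second layer, like those in the tray: 66 (x) x 50 (y) x 36 mm high, about 120 g, closed lid with a paper band across; starts standing on the counter; None if there is no such carton this time. Origin: centre of its underside
- carton1: the same, another carton for the second layer, or None
- carton2: the same, another carton for the second layer, or None
- card0: stiff white foam-board order card, 120 (x) x 58 (y) x 6 mm, about 40 g, either end may go first; starts flat on the counter; None if there is no such card this time. Origin: centre of its underside
- card1: the same, another order card, or None
- card2: the same, another order card, or None
- jar: bystander: glass jar with steel cap, 60 mm across, 85 mm high. Origin: centre of its underside
- bowl: bystander: steel bowl, 80 mm across, 40 mm high. Origin: centre of its underside
- shaker: bystander: steel sugar shaker between board and tray, 40 mm across, 75 mm high. Origin: centre of its underside
- mug: bystander: white mug, 80 mm across, 85 mm high. Origin: centre of its underside
- cutter: bystander: steel ring cutter, 60 mm across, 30 mm high. Origin: centre of its underside
Not all that is in view belongs to the job. Leave any yellow look-alike of the card0 alone.

How it is judged:
By the outcome, as a careful person would: the job done as asked, in the order asked, and still so for the second after the job is handed in, with the robot touching nothing.
Of carton0, carton1, carton2 only 2 to 3 are there at a start; the rules pass over those that are not, and their reading is None.
Of card0, card1, card2 only 2 to 3 are there at a start; the rules pass over those that are not, and their reading is None.
At some moment in a run one of card0, card1, card2 may be knocked a few centimetres aside while the robot is not near it.
It also fails if it takes over 210 s, if anything falls off the work surface, if the arm or the gripper's body presses on something with over 40 N, if the wrist force passes 120 N, or if a joint passes its speed limit or range.

## Working session

There is one attempt and no reset: what is moved stays moved. The work goes in short steps, Python scripts to look and compute and a tool call to move; the robot and the scene stay as the last step left them, time stands still between calls to the robot, and variables do not carry over. Pictures are saved under pics/ and viewed, at most 14 in all, crops included, and the job is handed in when it is done.

Besides the shell and the picture viewer there is one more tool, called after ">>>" as name(argument=value, ...) on one line, values as JSON. step_arm: Moves the arm, as the interface text tells. Its arguments: {"type":"object","properties":{"targets":{"type":"array","items":{"type":"object","properties":{"angular":{"type":"array","items":{"type":"number","minimum":-1,"maximum":1}},"dp":{"type":"array","items":{"type":"number","minimum":-1,"maximum":1}},"fingers":{"type":"number"}}}},"newtons":{"type":"number"}},"required":["targets"]}

```bash
ls; mkdir -p pics
python3 - <<'E'
from bench import *
import cv2,numpy as np
for n in("side","top"):
    im=snapshot(n);cv2.imwrite(f"pics/{n}0.png",im)
    p=camera_params(n);print(n,p)
print(sense())
E
```

```text
pics
side {'vfov': 53.51959611629109, 'cx': 259.3263095460007, 'cy': 192.01452216628672, 'R': array([[ 0.96324967, -0.26858829, -0.00322687],
       [-0.18746501, -0.66361305, -0.72420618],
       [ 0.19237191,  0.69819629, -0.68957595]]), 't': array([-471.12395495,  105.93335889, 1137.76464959])}
top {'vfov': 56.956687728570536, 'cx': 256.19134021865756, 'cy': 193.5292560825446, 'R': array([[ 0.01113199, -0.99975424,  0.0191714 ],
       [-0.98133752, -0.01460371, -0.19173787],
       [ 0.19197072, -0.01667919, -0.98125891]]), 't': array([ -43.04921272,  469.97793956, 1086.50955735])}
{'time': 0.1, 'joint_pos': array([ 5.95068403e+01,  7.51324333e+00,  8.53239198e+01,  5.98585873e-04,
        8.72609535e+01, -4.89383297e+00]), 'qd': array([-0.09324686, -0.0839946 , -0.15491467, -0.03170086,  0.02638354,
       -0.00912924]), 'joint_efforts': array([ 1.61017244e-03, -5.70951462e+01, -5.01942229e+01, -1.60116779e-04,
        8.16006301e-03,  1.74202489e-05]), 'tool_pos': array([258.97435106, 540.67828084, 230.31522025]), 'tcp_rot': array([-1.79902292e+02, -8.96597045e-03,  1.54400637e+02]), 'ft_force': array([-0.71088224, -0.38304725, -0.61526354]), 'wrist_torque': array([ 0.01987512, -0.02142118,  0.03662301]), 'grip_force': 0.0, 'finger_gap': 85.52109320600789}
```

View pics/side0.png

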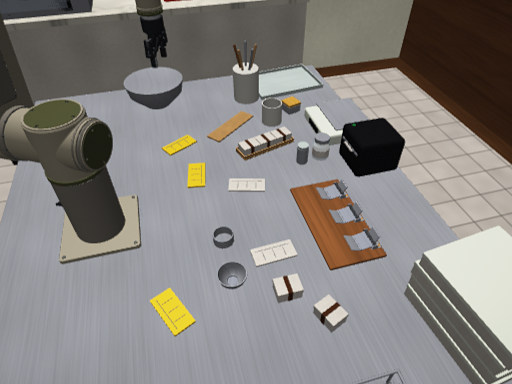

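View pics/top0.png

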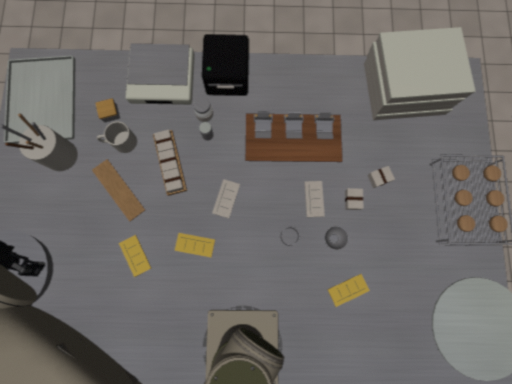

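The side view shows two white cards at (246,184) and (273,252), and two loose cartons at (288,288) and (330,312). The divider is at (231,125), the tray at (266,143) and the board at (340,220). The yellow cards are look-alikes. I'll fit box poses to the masks.

```bash
cat > h.py <<'E'
from bench import *
import cv2,numpy as np
from scipy.optimize import minimize
P={n:camera_params(n) for n in("side","top")}
def proj(n,X):
    p=P[n];f=192/np.tan(np.radians(p["vfov"])/2)
    c=np.atleast_2d(X)@np.array(p["R"]).T+p["t"]
    return c[:,:2]/c[:,2:]*f+[p["cx"],p["cy"]]
def back(n,uv,z):
    p=P[n];f=192/np.tan(np.radians(p["vfov"])/2);R=np.array(p["R"])
    d=R.T@np.array([(uv[0]-p["cx"])/f,(uv[1]-p["cy"])/f,1]);o=-R.T@p["t"]
    return o+d*(z-o[2])/d[2]
def box(pose,dims,z):
    x,y,a=pose;a=np.radians(a);c,s=np.cos(a),np.sin(a)
    q=np.array([[i*dims[0]/2,j*dims[1]/2,k*dims[2]] for i in(-1,1) for j in(-1,1) for k in(0,1)])
    return np.c_[q[:,0]*c-q[:,1]*s+x,q[:,0]*s+q[:,1]*c+y,q[:,2]+z]
def render(n,pts,S=4):
    uv=(proj(n,pts)+.5)*S
    h=cv2.convexHull(uv.astype(np.float32))
    im=np.zeros((384*S,512*S),np.uint8);cv2.fillConvexPoly(im,np.round((h-.5)*16).astype(np.int32),255,shift=4)
    return cv2.resize(im,(512,384),interpolation=cv2.INTER_AREA)/255.
def fit(ms,dims,z,x0):
    "ms: {cam: mask}"
    def cost(p):
        s=0
        for n,m in ms.items():
            r=render(n,box(p,dims,z));s+=np.abs(r-m).sum()/m.sum()
        return s/len(ms)
    best=None
    for a in x0[2]:
        r=minimize(cost,[x0[0],x0[1],a],method="Nelder-Mead",options=dict(initial_simplex=np.array([[x0[0],x0[1],a],[x0[0]+12,x0[1],a],[x0[0],x0[1]+12,a],[x0[0],x0[1],a+15]]),maxfev=150,xatol=.05,fatol=1e-4))
        if best is None or r.fun<best.fun: best=r
    return best.x,best.fun
DIM=dict(card=(120,58,6),carton=(66,50,36),divider=(220,62,6),tray=(216,66,18),board=(170,330,10),lower=(66,50,36))
def dets(cam,label,lo=.3): return [d for d in masks_of(cam,label) if d["conf"]>lo]
def locate(label,z=0,dims=None,cams=("side","top"),angs=(0,45,90,135),lo=.3,near=None):
    dims=dims or DIM[label.rstrip("0123456789")];D={n:dets(n,label,lo) for n in cams};out=[]
    for d in D[cams[0]]:
        p=back(cams[0],d["at"],z+dims[2]/2);ms={cams[0]:d["pixels"]}
        if near is not None and np.hypot(*(p[:2]-near))>60: continue
        for n in cams[1:]:
            c=[(np.hypot(*(back(n,e["at"],z+dims[2]/2)-p)[:2]),i) for i,e in enumerate(D[n])]
            if c and min(c)[0]<40: ms[n]=D[n][min(c)[1]]["pixels"]
        x,f=fit(ms,dims,z,(p[0],p[1],angs));out.append((label,round(d["conf"],2),np.round(x,1).tolist(),round(f,3),list(ms)))
    return out
E
python3 - <<'E'
from h import *
snapshot("side");snapshot("top")
for l in("card0","carton0","divider","tray","board"):
    for r in locate(l,angs=(0,60,120) if l!="board" else (-10,10)): print(r)
for l in("clip0_nip","clip1_nip","clip2_nip"):
    for n in P:
        for d in pinpoint(n,l)[:3]: print(l,n,round(d["conf"],2),back(n,d["at"],10).round(1))
for n in P:
  for l,z in (("board",0),("tray",0),("lower0",4),("divider",0)):
    for d in pinpoint(n,l)[:3]: print(l,n,round(d["conf"],2),back(n,d["at"],z).round(1))
for l,h in(("jar",85),("bowl",40),("shaker",75),("mug",85),("cutter",30)):
    for d in dets("side",l)[:1]: print(l,round(d["conf"],2),back("side",d["at"],h/2).round(0), [back("top",e["at"],h*.6).round(0) for e in dets("top",l)[:1]])
E
```

```text
('card0', 0.94, [462.7, 62.0, -16.0], np.float64(0.083), ['side', 'top'])
('card0', 0.82, [308.0, 155.5, 82.2], np.float64(0.13), ['side', 'top'])
('card0', 0.68, [173.4, -334.4, -65.8], np.float64(0.049), ['side', 'top'])
('card0', 0.64, [272.4, 345.7, 30.3], np.float64(0.096), ['side', 'top'])
('card0', 0.6, [465.5, -231.0, 2.9], np.float64(0.052), ['side', 'top'])
('card0', 0.41, [526.1, 272.6, 59.2], np.float64(0.498), ['side'])
('carton0', 0.63, [463.3, -357.4, -1.2], np.float64(0.125), ['side', 'top'])
('carton0', 0.61, [539.6, -450.9, 110.7], np.float64(0.073), ['side', 'top'])
('divider', 0.97, [487.1, 418.5, 39.0], np.float64(0.062), ['side', 'top'])
('divider', 0.37, [654.2, -215.7, 105.0], np.float64(0.734), ['side', 'top'])
('tray', 0.81, [578.9, 251.3, 15.9], np.float64(4.019), ['side', 'top'])
('board', 0.61, [679.1, -163.0, 0.0], np.float64(0.045), ['side', 'top'])
clip0_nip side 0.55 [696.4 -61.5  10. ]
clip0_nip top 0.74 [ 342.8 -147.8   10. ]
clip0_nip top 0.63 [697.8 -62.5  10. ]
clip0_nip top 0.53 [485.3 413.4  10. ]
clip1_nip side 0.74 [ 705.9 -147.4   10. ]
clip
[... 414 characters left out ...]
 244.9   4. ]
lower0 side 0.51 [641.2 247.8   4. ]
divider side 0.73 [487. 419.   0.]
board top 0.67 [ 681.7 -163.1    0. ]
tray top 0.69 [582.8 256.3   0. ]
tray top 0.35 [572.6 240.6   0. ]
tray top 0.24 [ 470.1 -362.1    0. ]
lower0 top 0.88 [647.6 273.1   4. ]
lower0 top 0.7 [580.6 238.2   4. ]
lower0 top 0.65 [519.5 235.8   4. ]
divider top 0.69 [482.6 417.4   0. ]
divider top 0.57 [ 540.4 -443.6    0. ]
jar 0.88 [756. 144.  42.] [array([748., 131.,  51.])]
bowl 0.66 [ 326. -284.   20.] [array([ 344., -291.,   24.])]
shaker 0.5 [681. 145.  38.] [array([677., 133.,  45.])]
mug 0.73 [650. 399.  42.] [array([655., 406.,  51.])]
cutter 0.57 [ 337. -134.   15.] [array([ 326., -127.,   18.])]
```

```bash
cat >> h.py <<'E'
EDG=[(0,1),(0,2),(0,4),(3,1),(3,2),(3,7),(5,1),(5,4),(5,7),(6,2),(6,4),(6,7)]
def crop(im,n,boxes,c,w=100,h=75,S=4):
    c=np.round(c).astype(int);x0,y0=c[0]-w//2,c[1]-h//2
    o=cv2.resize(cv2.copyMakeBorder(im,100,100,100,100,cv2.BORDER_CONSTANT)[y0+100:y0+100+h,x0+100:x0+100+w],None,fx=S,fy=S,interpolation=cv2.INTER_CUBIC)
    for b in boxes:
        uv=((proj(n,b)-[x0,y0]+.5)*S).round().astype(int)
        for i,j in EDG: cv2.line(o,tuple(map(int,uv[i])),tuple(map(int,uv[j])),(0,255,0),1)
    return o
E
python3 - <<'E'
from h import *
B=dict(c1=box((462.7,62,-16),DIM["card"],0),c2=box((465.5,-231,2.9),DIM["card"],0),k1=box((463.3,-357.4,-1.2),DIM["carton"],0),k2=box((539.6,-450.9,110.7),DIM["carton"],0),d=box((487.1,418.5,39),DIM["divider"],0),t=box((583,254,15.9),DIM["tray"],0),b=box((679.1,-163,0),DIM["board"],0))
for n in P:
    im=snapshot(n);T=[]
    for c in((580,260),(679,-163),(490,418),(500,-400)):
        T.append(crop(im,n,B.values(),proj(n,(*c,10))[0],130,98,3))
    o=np.vstack([np.hstack(T[:2]),np.hstack(T[2:])]);cv2.imwrite(f"pics/ov_{n}.png",o)
E
```

```text
(no output)
```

View pics/ov_side.png

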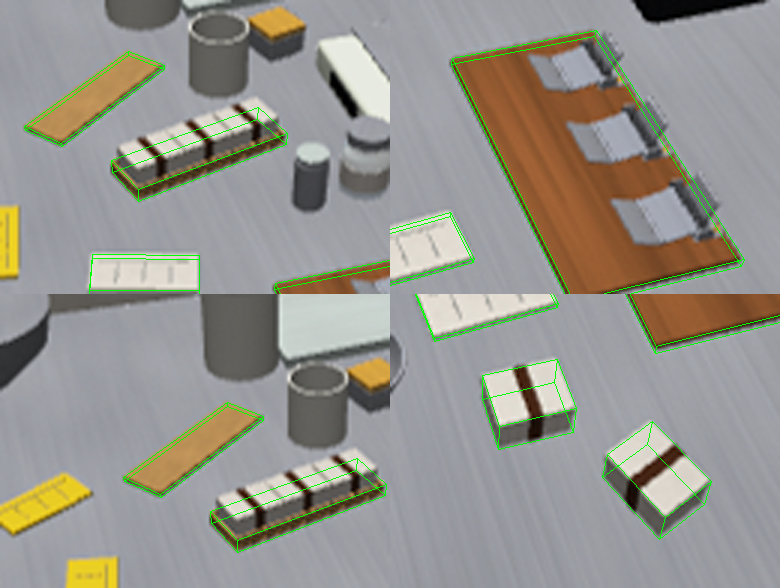

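View pics/ov_top.png

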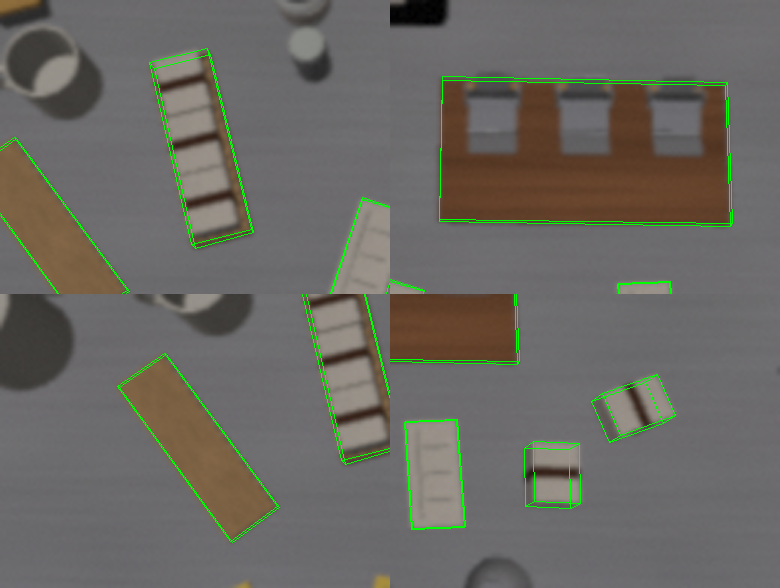

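The fits match well in both views (divider, board, cards and cartons all within about 1 px). Next I'll refine the tray with its cartons and work out the moves.

```bash
cat >> h.py <<'E'
def go(a,b):
    "commanded pose a=(x,y,z,yaw) -> b : dp and angular numbers"
    c,s=np.cos(np.radians(a[3])),np.sin(np.radians(a[3]));d=np.subtract(b[:3],a[:3])
    w=(b[3]-a[3]+180)%360-180
    return np.round(np.array([d[0]*c+d[1]*s,d[0]*s-d[1]*c,-d[2]])/200,4).tolist(),round(-w/180,4)
def plan(*ps):
    for a,b in zip(ps,ps[1:]): print(a,'->',b,go(a,b))
def st():
    s=sense();print(round(s["time"],2),s["tool_pos"].round(1),s["tcp_rot"].round(1),s["ft_force"].round(1),round(float(s["finger_gap"]),1),round(float(s["grip_force"]),1))
def fit_tray(x0=(583,254,15.9)):
    ms={}
    for n in P:
        m=np.zeros((384,512),bool)
        for l in("tray","lower0"):
            for d in dets(n,l):
                if np.hypot(*(back(n,d["at"],25)[:2]-x0[:2]))<110: m|=d["pixels"]
        ms[n]=m
    def cost(p):
        s=0
        for n,m in ms.items():
            r=np.maximum(render(n,box(p,DIM["tray"],0)),render(n,box(p,(200,50,36),4)));s+=np.abs(r-m).sum()/m.sum()
        return s
    r=minimize(cost,x0,method="Nelder-Mead",options=dict(initial_simplex=np.array([x0,np.add(x0,(8,0,0)),np.add(x0,(0,8,0)),np.add(x0,(0,0,6))])))
    return r.x.round(1),round(r.fun/2,3),{n:int(m.sum()) for n,m in ms.items()}
E
python3 - <<'E'
from h import *
snapshot("side");snapshot("top")
print(fit_tray())
plan((259.2,541.1,231.3,154.4),(373,480,160,187),(487,418.5,120,219),(487,418.5,20,219))
E
```

```text
(array([580.9, 254.1,  16.9]), np.float64(0.254), {'side': 907, 'top': 991})
(259.2, 541.1, 231.3, 154.4) -> (373, 480, 160, 187) ([-0.6451, -0.0297, 0.3565], -0.1811)
(373, 480, 160, 187) -> (487, 418.5, 120, 219) ([-0.5283, -0.3747, 0.2], -0.1778)
(487, 418.5, 120, 219) -> (487, 418.5, 20, 219) ([-0.0, 0.0, 0.5], 0.0)
```

>>> step_arm(targets=[{"dp":[-0.645,-0.03,0.3565],"angular":[0,0,-0.181],"fingers":0.2},{"dp":[-0.645,-0.03,0.3565],"angular":[0,0,-0.181],"fingers":0.2},{"dp":[-0.645,-0.03,0.3565],"angular":[0,0,-0.181],"fingers":0.2},{"dp":[-0.645,-0.03,0.3565],"angular":[0,0,-0.181],"fingers":0.2},{"dp":[-0.645,-0.03,0.3565],"angular":[0,0,-0.181],"fingers":0.2},{"dp":[-0.645,-0.03,0.3565],"angular":[0,0,-0.181],"fingers":0.2},{"dp":[-0.645,-0.03,0.3565],"angular":[0,0,-0.181],"fingers":0.2},{"dp":[-0.645,-0.03,0.3565],"angular":[0,0,-0.181],"fingers":0.2}], newtons=40)

```text
time: 3.3
tool_pos: [372.6, 480.4, 160.4]
tcp_rot: [180.0, 0.0, -173.0]
ft_force: [-0.1, -0.4, -0.2]
finger_gap: 68.5
grip_force: 0.0
```

>>> step_arm(targets=[{"dp":[-0.528,-0.375,0.2],"angular":[0,0,-0.178],"fingers":0.2},{"dp":[-0.528,-0.375,0.2],"angular":[0,0,-0.178],"fingers":0.2},{"dp":[-0.528,-0.375,0.2],"angular":[0,0,-0.178],"fingers":0.2},{"dp":[-0.528,-0.375,0.2],"angular":[0,0,-0.178],"fingers":0.2},{"dp":[-0.528,-0.375,0.2],"angular":[0,0,-0.178],"fingers":0.2},{"dp":[-0.528,-0.375,0.2],"angular":[0,0,-0.178],"fingers":0.2},{"dp":[-0.528,-0.375,0.2],"angular":[0,0,-0.178],"fingers":0.2},{"dp":[-0.528,-0.375,0.2],"angular":[0,0,-0.178],"fingers":0.2}])

```text
time: 4.3
tool_pos: [486.6, 418.8, 120.2]
tcp_rot: [-180.0, 0.0, -141.0]
ft_force: [0.0, 0.5, 0.1]
finger_gap: 68.2
grip_force: 0.0
```

>>> step_arm(targets=[{"dp":[0,0,0.25],"angular":[0,0,0],"fingers":0.2},{"dp":[0,0,0.45],"angular":[0,0,0],"fingers":0.2},{"dp":[0,0,0.52],"angular":[0,0,0],"fingers":0.2},{"dp":[0,0,0.55],"angular":[0,0,0],"fingers":0.2},{"dp":[0,0,0.57],"angular":[0,0,0],"fingers":0.2},{"dp":[0,0,0.58],"angular":[0,0,0],"fingers":0.2},{"dp":[0,0,0.58],"angular":[0,0,0],"fingers":0.2},{"dp":[0,0,0.58],"angular":[0,0,0],"fingers":0.2}])

```text
time: 5.3
tool_pos: [487.3, 418.6, 4.7]
tcp_rot: [-180.0, 0.1, -141.0]
ft_force: [-0.9, -0.4, -0.2]
finger_gap: 68.2
grip_force: 0.0
```

>>> step_arm(targets=[{"dp":[0,0,0.005],"angular":[0,0,0],"fingers":0.2},{"dp":[0,0,0.01],"angular":[0,0,0],"fingers":0.2},{"dp":[0,0,0.015],"angular":[0,0,0],"fingers":0.2},{"dp":[0,0,0.02],"angular":[0,0,0],"fingers":0.2},{"dp":[0,0,0.02],"angular":[0,0,0],"fingers":0.2},{"dp":[0,0,0.02],"angular":[0,0,0],"fingers":0.2},{"dp":[0,0,0.02],"angular":[0,0,0],"fingers":0.2},{"dp":[0,0,0.02],"angular":[0,0,0],"fingers":0.2}])

```text
time: 6.3
tool_pos: [486.9, 418.4, 0.0]
tcp_rot: [-180.0, 0.0, -141.0]
ft_force: [-0.8, -0.4, -0.3]
finger_gap: 68.2
grip_force: 0.0
```

>>> step_arm(targets=[{"dp":[0,0,0.005],"angular":[0,0,0],"fingers":0.2},{"dp":[0,0,0.01],"angular":[0,0,0],"fingers":0.2},{"dp":[0,0,0.015],"angular":[0,0,0],"fingers":0.2},{"dp":[0,0,0.02],"angular":[0,0,0],"fingers":0.2},{"dp":[0,0,0.02],"angular":[0,0,0],"fingers":0.2},{"dp":[0,0,0.02],"angular":[0,0,0],"fingers":0.2},{"dp":[0,0,0.02],"angular":[0,0,0],"fingers":0.3},{"dp":[0,0,0.02],"angular":[0,0,0],"fingers":0.4}])

```text
time: 7.3
tool_pos: [487.2, 418.6, -3.5]
tcp_rot: [-180.0, 0.0, -141.0]
ft_force: [-1.2, -0.5, 3.9]
finger_gap: 60.1
grip_force: 42.4
```

>>> step_arm(targets=[{"dp":[0,0,0],"angular":[0,0,0],"fingers":0.5},{"dp":[0,0,0],"angular":[0,0,0],"fingers":0.5},{"dp":[0,0,0],"angular":[0,0,0],"fingers":0.5},{"dp":[0,0,0],"angular":[0,0,0],"fingers":0.5},{"dp":[0,0,0],"angular":[0,0,0],"fingers":0.5},{"dp":[0,0,0],"angular":[0,0,0],"fingers":0.5},{"dp":[0,0,0],"angular":[0,0,0],"fingers":0.5},{"dp":[0,0,0],"angular":[0,0,0],"fingers":0.5}])

```text
time: 8.3
tool_pos: [487.2, 418.6, -3.5]
tcp_rot: [-180.0, 0.0, -141.0]
ft_force: [-2.0, -1.2, 5.4]
finger_gap: 60.6
grip_force: 42.6
```

>>> step_arm(targets=[{"dp":[0,0,-0.05],"angular":[0,0,0],"fingers":0.5},{"dp":[0,0,-0.2],"angular":[0,0,0],"fingers":0.5},{"dp":[0,0,-0.4],"angular":[0,0,0],"fingers":0.5},{"dp":[0,0,-0.6],"angular":[0,0,0],"fingers":0.5},{"dp":[0,0,-0.68],"angular":[0,0,0],"fingers":0.5},{"dp":[0,0,-0.68],"angular":[0,0,0],"fingers":0.5},{"dp":[0,0,-0.68],"angular":[0,0,0],"fingers":0.5},{"dp":[0,0,-0.68],"angular":[0,0,0],"fingers":0.5}])

```text
time: 9.3
tool_pos: [485.8, 417.6, 129.6]
tcp_rot: [180.0, -0.2, -141.0]
ft_force: [-0.4, 0.2, -0.7]
finger_gap: 60.2
grip_force: 43.5
```

Run:
```python
from h import *
a=snapshot("side");b=snapshot("top")
st();z=sense()["tool_pos"][2]+3.5
print(locate("divider",z=z,angs=(39,),near=np.array([487,418])))
print(fit_tray())
# tray: several hypotheses drawn
T=[]
for q in((583,254,15.9),(581,254,16.9)):
    B=[box(q,DIM["tray"],0)]
    for n,im in(("side",a),("top",b)): T.append(crop(im,n,B,proj(n,(582,254,15))[0],80,60,5))
cv2.imwrite("pics/tray1.png",np.vstack([np.hstack(T[:2]),np.hstack(T[2:])]))
```

```text
9.4 [486.2 417.8 130.3] [ 1.80e+02 -1.00e-01 -1.41e+02] [-0.5 -0.1  0.3] 60.1 43.5
[('divider', 0.91, [487.1, 415.7, 38.2], np.float64(0.728), ['side', 'top'])]
(array([582.6, 252.4,  16.3]), np.float64(0.145), {'side': 991, 'top': 1120})
```

View pics/tray1.png

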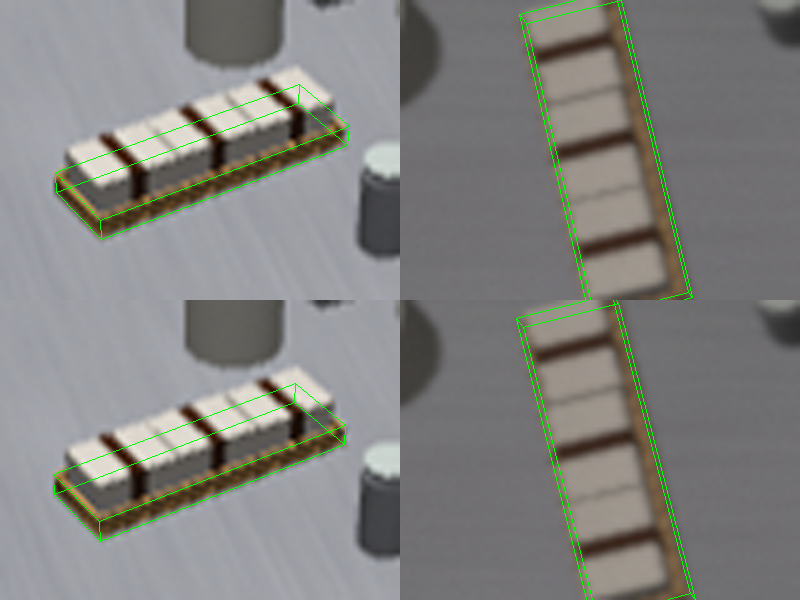

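The green outline at (583,254,16) fits the tray in both views. I'm carrying the divider there.

Run:
```python
from h import *
plan((487,418.5,132,219),(583,253.5,90,196),(583,253.5,42,196))
```

```text
(487, 418.5, 132, 219) -> (583, 253.5, 90, 196) ([0.1462, -0.9432, 0.21], 0.1278)
(583, 253.5, 90, 196) -> (583, 253.5, 42, 196) ([-0.0, 0.0, 0.24], 0.0)
```

>>> step_arm(targets=[{"dp":[0.03,-0.2,0],"angular":[0,0,0.03],"fingers":0.5},{"dp":[0.06,-0.4,0],"angular":[0,0,0.06],"fingers":0.5},{"dp":[0.1,-0.6,0],"angular":[0,0,0.09],"fingers":0.5},{"dp":[0.13,-0.8,0.05],"angular":[0,0,0.128],"fingers":0.5},{"dp":[0.146,-0.943,0.1],"angular":[0,0,0.128],"fingers":0.5},{"dp":[0.146,-0.943,0.21],"angular":[0,0,0.128],"fingers":0.5},{"dp":[0.146,-0.943,0.21],"angular":[0,0,0.128],"fingers":0.5},{"dp":[0.146,-0.943,0.21],"angular":[0,0,0.128],"fingers":0.5}])

```text
time: 10.7
tool_pos: [583.0, 253.9, 90.7]
tcp_rot: [180.0, 0.0, -164.0]
ft_force: [-0.1, -0.7, -1.2]
finger_gap: 60.7
grip_force: 43.5
```

>>> step_arm(targets=[{"dp":[0,0,0.08],"angular":[0,0,0],"fingers":0.5},{"dp":[0,0,0.14],"angular":[0,0,0],"fingers":0.5},{"dp":[0,0,0.19],"angular":[0,0,0],"fingers":0.5},{"dp":[0,0,0.22],"angular":[0,0,0],"fingers":0.5},{"dp":[0,0,0.24],"angular":[0,0,0],"fingers":0.5},{"dp":[0,0,0.24],"angular":[0,0,0],"fingers":0.5},{"dp":[0,0,0.24],"angular":[0,0,0],"fingers":0.5},{"dp":[0,0,0.24],"angular":[0,0,0],"fingers":0.5}])

```text
time: 11.7
tool_pos: [583.3, 253.5, 42.5]
tcp_rot: [180.0, 0.0, -164.0]
ft_force: [-0.0, -0.4, -0.5]
finger_gap: 60.3
grip_force: 43.5
```

Run:
```python
from h import *
st();a=snapshot("side");b=snapshot("top");T=[]
t=sense()["tool_pos"]
B=[box((583,253.5,16),DIM["tray"],0),box((583,253.5,16),DIM["divider"],t[2]+3.5)]
for n,im in(("side",a),("top",b)): T.append(crop(im,n,B,proj(n,(582,254,15))[0],100,75,4))
cv2.imwrite("pics/div1.png",np.hstack(T))
```

```text
11.7 [583.3 253.5  42.5] [ 180.    0. -164.] [-0.  -0.4 -0.5] 60.3 43.5
```

View pics/div1.png

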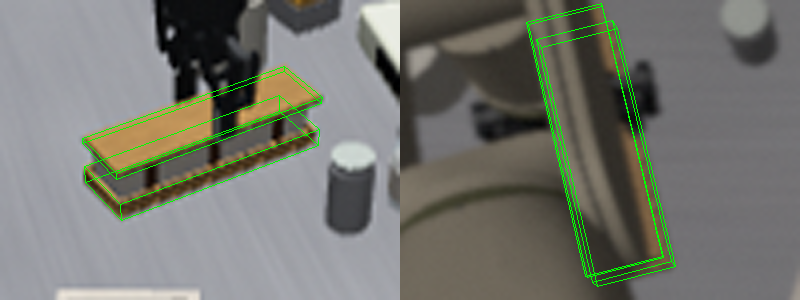

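The divider sits squarely over the tray outline. I'll lower it the last bit and release.

>>> step_arm(targets=[{"dp":[0,0,0.01],"angular":[0,0,0],"fingers":0.5},{"dp":[0,0,0.02],"angular":[0,0,0],"fingers":0.5},{"dp":[0,0,0.028],"angular":[0,0,0],"fingers":0.5},{"dp":[0,0,0.028],"angular":[0,0,0],"fingers":0.5},{"dp":[0,0,0.028],"angular":[0,0,0],"fingers":0.5},{"dp":[0,0,0.028],"angular":[0,0,0],"fingers":0.5},{"dp":[0,0,0.028],"angular":[0,0,0],"fingers":0.5},{"dp":[0,0,0.028],"angular":[0,0,0],"fingers":0.5}])

```text
time: 12.8
tool_pos: [582.9, 253.4, 36.6]
tcp_rot: [-180.0, -0.0, -164.0]
ft_force: [-4.2, -2.1, 4.7]
finger_gap: 59.9
grip_force: 44.1
```

>>> step_arm(targets=[{"dp":[0,0,0],"angular":[0,0,0],"fingers":0.1},{"dp":[0,0,0],"angular":[0,0,0],"fingers":0.1},{"dp":[0,0,0],"angular":[0,0,0],"fingers":0.1},{"dp":[0,0,0],"angular":[0,0,0],"fingers":0.1},{"dp":[0,0,-0.1],"angular":[0,0,0],"fingers":0.1},{"dp":[0,0,-0.3],"angular":[0,0,0],"fingers":0.1},{"dp":[0,0,-0.57],"angular":[0,0,0],"fingers":0.1},{"dp":[0,0,-0.57],"angular":[0,0,0],"fingers":0.1}])

```text
time: 13.8
tool_pos: [587.1, 254.9, 159.0]
tcp_rot: [180.0, 0.7, -164.0]
ft_force: [0.5, 0.2, 0.3]
finger_gap: 76.7
grip_force: 0.0
```

Run:
```python
from h import *
st()
plan((583,253.5,150,196),(560,68,150,190),(530,-125,150,184),(490,-310,150,179),(463.5,-357.5,100,178.8))
```

```text
13.8 [587.1 254.9 159. ] [ 180.     0.7 -164. ] [0.5 0.2 0.3] 76.7 0.0
(583, 253.5, 150, 196) -> (560, 68, 150, 190) ([0.3662, -0.8599, -0.0], 0.0333)
(560, 68, 150, 190) -> (530, -125, 150, 184) ([0.3153, -0.9243, 0.0], 0.0333)
(530, -125, 150, 184) -> (490, -310, 150, 179) ([0.264, -0.9088, 0.0], 0.0278)
(490, -310, 150, 179) -> (463.5, -357.5, 100, 178.8) ([0.1283, -0.2398, 0.25], 0.0011)
```

>>> step_arm(targets=[{"dp":[0.12,-0.28,0],"angular":[0,0,0.011],"fingers":0.1},{"dp":[0.24,-0.56,0],"angular":[0,0,0.022],"fingers":0.1},{"dp":[0.366,-0.86,0],"angular":[0,0,0.033],"fingers":0.1},{"dp":[0.366,-0.86,0],"angular":[0,0,0.033],"fingers":0.1},{"dp":[0.366,-0.86,0],"angular":[0,0,0.033],"fingers":0.1},{"dp":[0.366,-0.86,0],"angular":[0,0,0.033],"fingers":0.1},{"dp":[0.366,-0.86,0],"angular":[0,0,0.033],"fingers":0.1},{"dp":[0.366,-0.86,0],"angular":[0,0,0.033],"fingers":0.1}])

```text
time: 14.8
tool_pos: [559.9, 68.8, 150.3]
tcp_rot: [180.0, -0.0, -169.9]
ft_force: [-0.2, -0.4, 0.4]
finger_gap: 77.0
grip_force: 0.0
```

>>> step_arm(targets=[{"dp":[0.1,-0.3,0],"angular":[0,0,0.011],"fingers":0.1},{"dp":[0.2,-0.6,0],"angular":[0,0,0.022],"fingers":0.1},{"dp":[0.315,-0.924,0],"angular":[0,0,0.033],"fingers":0.1},{"dp":[0.315,-0.924,0],"angular":[0,0,0.033],"fingers":0.1},{"dp":[0.315,-0.924,0],"angular":[0,0,0.033],"fingers":0.1},{"dp":[0.315,-0.924,0],"angular":[0,0,0.033],"fingers":0.1},{"dp":[0.315,-0.924,0],"angular":[0,0,0.033],"fingers":0.1},{"dp":[0.315,-0.924,0],"angular":[0,0,0.033],"fingers":0.1}])

```text
time: 15.8
tool_pos: [530.3, -124.0, 150.4]
tcp_rot: [180.0, -0.0, -175.8]
ft_force: [-0.4, -0.8, -0.3]
finger_gap: 76.8
grip_force: 0.0
```

>>> step_arm(targets=[{"dp":[0.1,-0.3,0],"angular":[0,0,0.011],"fingers":0.1},{"dp":[0.2,-0.6,0],"angular":[0,0,0.022],"fingers":0.1},{"dp":[0.264,-0.909,0],"angular":[0,0,0.028],"fingers":0.1},{"dp":[0.264,-0.909,0],"angular":[0,0,0.028],"fingers":0.1},{"dp":[0.264,-0.909,0],"angular":[0,0,0.028],"fingers":0.1},{"dp":[0.264,-0.909,0],"angular":[0,0,0.028],"fingers":0.1},{"dp":[0.264,-0.909,0],"angular":[0,0,0.028],"fingers":0.1},{"dp":[0.264,-0.909,0],"angular":[0,0,0.028],"fingers":0.1}])

```text
time: 16.8
tool_pos: [490.8, -309.3, 150.5]
tcp_rot: [-180.0, 0.0, 179.1]
ft_force: [-0.1, -0.5, 0.5]
finger_gap: 77.4
grip_force: 0.0
```

Run:
```python
from h import *
st();a=snapshot("side");b=snapshot("top")
print(locate("divider",z=40,angs=(16,),near=np.array([583,254])))
for l in("carton0","card0"):
    for r in locate(l): print(r)
```

```text
16.8 [ 490.8 -309.3  150.5] [-180.     0.   179.1] [-0.1 -0.5  0.5] 77.4 0.0
[('divider', 0.95, [540.1, 238.2, 16.6], np.float64(0.859), ['side'])]
('carton0', 0.67, [462.6, -357.0, 0.2], np.float64(0.054), ['side'])
('card0', 0.98, [462.2, 61.1, -15.8], np.float64(0.072), ['side', 'top'])
('card0', 0.86, [172.9, -332.8, 115.0], np.float64(0.052), ['side'])
('card0', 0.85, [465.4, -230.6, 1.2], np.float64(0.49), ['side', 'top'])
('card0', 0.74, [272.0, 347.3, 209.2], np.float64(0.104), ['side', 'top'])
('card0', 0.58, [307.9, 158.0, 79.2], np.float64(0.076), ['side', 'top'])
```

Run:
```python
from h import *
a=snapshot("side");b=snapshot("top");T=[]
B=[box((583,253.5,16),DIM["tray"],0),box((583,253.5,16),DIM["divider"],40)]
for n,im in(("side",a),("top",b)): T.append(crop(im,n,B,proj(n,(582,254,15))[0],100,75,4))
cv2.imwrite("pics/div2.png",np.hstack(T))
plan((490.6,-310,150.4,179),(463,-357,40,179.3))
```

```text
(490.6, -310, 150.4, 179) -> (463, -357, 40, 179.3) ([0.1339, -0.2374, 0.552], -0.0017)
```

View pics/div2.png

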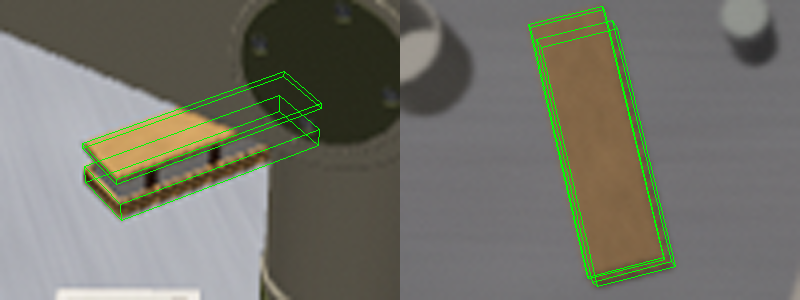

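>>> step_arm(targets=[{"dp":[0.05,-0.1,0.1],"angular":[0,0,0],"fingers":0.1},{"dp":[0.134,-0.237,0.25],"angular":[0,0,-0.002],"fingers":0.1},{"dp":[0.134,-0.237,0.45],"angular":[0,0,-0.002],"fingers":0.1},{"dp":[0.134,-0.237,0.6],"angular":[0,0,-0.002],"fingers":0.1},{"dp":[0.134,-0.237,0.68],"angular":[0,0,-0.002],"fingers":0.1},{"dp":[0.134,-0.237,0.727],"angular":[0,0,-0.002],"fingers":0.1},{"dp":[0.134,-0.237,0.727],"angular":[0,0,-0.002],"fingers":0.1},{"dp":[0.134,-0.237,0.727],"angular":[0,0,-0.002],"fingers":0.1}])

```text
time: 18.3
tool_pos: [463.8, -357.8, 6.4]
tcp_rot: [-179.9, 0.1, 179.4]
ft_force: [0.2, 0.1, 0.7]
finger_gap: 76.9
grip_force: 0.0
```

>>> step_arm(targets=[{"dp":[0,0,0],"angular":[0,0,0],"fingers":0.3},{"dp":[0,0,0],"angular":[0,0,0],"fingers":0.5},{"dp":[0,0,0],"angular":[0,0,0],"fingers":0.6},{"dp":[0,0,0],"angular":[0,0,0],"fingers":0.6},{"dp":[0,0,0],"angular":[0,0,0],"fingers":0.6},{"dp":[0,0,0],"angular":[0,0,0],"fingers":0.6},{"dp":[0,0,0],"angular":[0,0,0],"fingers":0.6},{"dp":[0,0,0],"angular":[0,0,0],"fingers":0.6}], newtons=30)

```text
time: 19.3
tool_pos: [463.5, -357.6, 6.0]
tcp_rot: [-179.9, 0.1, 179.4]
ft_force: [-0.8, 0.3, 6.0]
finger_gap: 49.7
grip_force: 32.2
```

Run:
```python
from h import *
st();a=snapshot("side");b=snapshot("top")
print(locate("carton0",angs=(0,),near=np.array([463,-357])))
plan((463,-357,5,179.3),(463,-357,150,179.3),(490,-170,150,184),(530,20,150,190),(570,205,150,196),(617.6,263.4,100,196),(617.6,263.4,51,196))
```

```text
19.3 [ 463.5 -357.6    6. ] [-1.799e+02  1.000e-01  1.794e+02] [-0.8  0.3  6. ] 49.7 32.2
[('carton0', 0.66, [458.7, -354.0, 9.3], np.float64(1.584), ['side'])]
(463, -357, 5, 179.3) -> (463, -357, 150, 179.3) ([0.0, 0.0, -0.725], -0.0)
(463, -357, 150, 179.3) -> (490, -170, 150, 184) ([-0.1236, 0.9366, 0.0], -0.0261)
(490, -170, 150, 184) -> (530, 20, 150, 190) ([-0.2658, 0.9337, 0.0], -0.0333)
(530, 20, 150, 190) -> (570, 205, 150, 196) ([-0.3576, 0.8762, 0.0], -0.0333)
(570, 205, 150, 196) -> (617.6, 263.4, 100, 196) ([-0.3093, 0.2151, 0.25], 0.0)
(617.6, 263.4, 100, 196) -> (617.6, 263.4, 51, 196) ([-0.0, 0.0, 0.245], 0.0)
```

>>> step_arm(targets=[{"dp":[0,0,-0.05],"angular":[0,0,0],"fingers":0.6},{"dp":[0,0,-0.2],"angular":[0,0,0],"fingers":0.6},{"dp":[0,0,-0.4],"angular":[0,0,0],"fingers":0.6},{"dp":[0,0,-0.6],"angular":[0,0,0],"fingers":0.6},{"dp":[0,0,-0.725],"angular":[0,0,0],"fingers":0.6},{"dp":[0,0,-0.725],"angular":[0,0,0],"fingers":0.6},{"dp":[0,0,-0.725],"angular":[0,0,0],"fingers":0.6},{"dp":[0,0,-0.725],"angular":[0,0,0],"fingers":0.6}])

```text
time: 20.5
tool_pos: [461.9, -356.2, 147.8]
tcp_rot: [179.9, -0.2, 179.4]
ft_force: [0.4, 0.2, -1.2]
finger_gap: 49.2
grip_force: 31.5
```

>>> step_arm(targets=[{"dp":[-0.02,0.15,0],"angular":[0,0,0],"fingers":0.6},{"dp":[-0.05,0.35,0],"angular":[0,0,-0.01],"fingers":0.6},{"dp":[-0.08,0.55,0],"angular":[0,0,-0.02],"fingers":0.6},{"dp":[-0.1,0.75,0],"angular":[0,0,-0.026],"fingers":0.6},{"dp":[-0.124,0.937,0],"angular":[0,0,-0.026],"fingers":0.6},{"dp":[-0.124,0.937,0],"angular":[0,0,-0.026],"fingers":0.6},{"dp":[-0.124,0.937,0],"angular":[0,0,-0.026],"fingers":0.6},{"dp":[-0.124,0.937,0],"angular":[0,0,-0.026],"fingers":0.6}])

```text
time: 21.5
tool_pos: [489.3, -170.8, 149.6]
tcp_rot: [180.0, -0.0, -176.0]
ft_force: [0.7, 0.2, -1.6]
finger_gap: 49.3
grip_force: 31.7
```

>>> step_arm(targets=[{"dp":[-0.05,0.15,0],"angular":[0,0,0],"fingers":0.6},{"dp":[-0.1,0.35,0],"angular":[0,0,-0.01],"fingers":0.6},{"dp":[-0.15,0.55,0],"angular":[0,0,-0.02],"fingers":0.6},{"dp":[-0.2,0.75,0],"angular":[0,0,-0.033],"fingers":0.6},{"dp":[-0.266,0.934,0],"angular":[0,0,-0.033],"fingers":0.6},{"dp":[-0.266,0.934,0],"angular":[0,0,-0.033],"fingers":0.6},{"dp":[-0.266,0.934,0],"angular":[0,0,-0.033],"fingers":0.6},{"dp":[-0.266,0.934,0],"angular":[0,0,-0.033],"fingers":0.6}])

```text
time: 22.5
tool_pos: [529.2, 18.9, 149.9]
tcp_rot: [-180.0, -0.0, -170.1]
ft_force: [-0.4, 1.0, -0.4]
finger_gap: 50.2
grip_force: 31.8
```

>>> step_arm(targets=[{"dp":[-0.05,0.15,0],"angular":[0,0,0],"fingers":0.6},{"dp":[-0.13,0.35,0],"angular":[0,0,-0.01],"fingers":0.6},{"dp":[-0.21,0.55,0],"angular":[0,0,-0.02],"fingers":0.6},{"dp":[-0.29,0.75,0],"angular":[0,0,-0.033],"fingers":0.6},{"dp":[-0.358,0.876,0],"angular":[0,0,-0.033],"fingers":0.6},{"dp":[-0.358,0.876,0],"angular":[0,0,-0.033],"fingers":0.6},{"dp":[-0.358,0.876,0],"angular":[0,0,-0.033],"fingers":0.6},{"dp":[-0.358,0.876,0],"angular":[0,0,-0.033],"fingers":0.6}])

```text
time: 23.5
tool_pos: [569.2, 203.8, 150.0]
tcp_rot: [-180.0, -0.0, -164.1]
ft_force: [-0.3, -0.5, -1.1]
finger_gap: 49.6
grip_force: 31.8
```

>>> step_arm(targets=[{"dp":[-0.15,0.1,0],"angular":[0,0,0],"fingers":0.6},{"dp":[-0.309,0.215,0.1],"angular":[0,0,0],"fingers":0.6},{"dp":[-0.309,0.215,0.2],"angular":[0,0,0],"fingers":0.6},{"dp":[-0.309,0.215,0.3],"angular":[0,0,0],"fingers":0.6},{"dp":[-0.309,0.215,0.38],"angular":[0,0,0],"fingers":0.6},{"dp":[-0.309,0.215,0.45],"angular":[0,0,0],"fingers":0.6},{"dp":[-0.309,0.215,0.45],"angular":[0,0,0],"fingers":0.6},{"dp":[-0.309,0.215,0.45],"angular":[0,0,0],"fingers":0.6}])

```text
time: 24.5
tool_pos: [617.3, 263.6, 60.9]
tcp_rot: [180.0, 0.1, -164.0]
ft_force: [0.0, -0.3, 0.6]
finger_gap: 49.6
grip_force: 31.8
```

Run:
```python
from h import *
st();a=snapshot("side");b=snapshot("top");T=[]
z=sense()["tool_pos"][2]-6
B=[box((583,253.5,16),DIM["divider"],40),box((617.6,263.4,16),DIM["carton"],z)]
for n,im in(("side",a),("top",b)): T.append(crop(im,n,B,proj(n,(590,254,15))[0],100,75,4))
cv2.imwrite("pics/c1.png",np.hstack(T))
```

```text
24.5 [617.3 263.6  60.9] [ 1.80e+02  1.00e-01 -1.64e+02] [ 0.  -0.3  0.6] 49.6 31.8
```

View pics/c1.png

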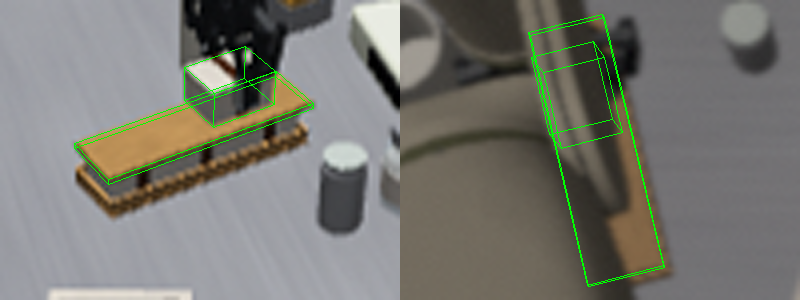

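>>> step_arm(targets=[{"dp":[0,0,0.015],"angular":[0,0,0],"fingers":0.6},{"dp":[0,0,0.03],"angular":[0,0,0],"fingers":0.6},{"dp":[0,0,0.038],"angular":[0,0,0],"fingers":0.6},{"dp":[0,0,0.045],"angular":[0,0,0],"fingers":0.6},{"dp":[0,0,0.045],"angular":[0,0,0],"fingers":0.6},{"dp":[0,0,0.045],"angular":[0,0,0],"fingers":0.6},{"dp":[0,0,0.045],"angular":[0,0,0],"fingers":0.6},{"dp":[0,0,0.045],"angular":[0,0,0],"fingers":0.6}])

```text
time: 25.6
tool_pos: [617.0, 263.7, 52.0]
tcp_rot: [180.0, 0.0, -164.0]
ft_force: [-3.9, -0.6, 5.9]
finger_gap: 49.5
grip_force: 32.8
```

>>> step_arm(targets=[{"dp":[0,0,0],"angular":[0,0,0],"fingers":0.2},{"dp":[0,0,0],"angular":[0,0,0],"fingers":0.2},{"dp":[0,0,0],"angular":[0,0,0],"fingers":0.2},{"dp":[0,0,0],"angular":[0,0,0],"fingers":0.2},{"dp":[0,0,-0.1],"angular":[0,0,0],"fingers":0.2},{"dp":[0,0,-0.25],"angular":[0,0,0],"fingers":0.2},{"dp":[0,0,-0.5],"angular":[0,0,0],"fingers":0.2},{"dp":[0,0,-0.5],"angular":[0,0,0],"fingers":0.2}])

```text
time: 26.6
tool_pos: [620.6, 264.9, 159.3]
tcp_rot: [180.0, 0.7, -164.0]
ft_force: [0.1, 0.0, 0.4]
finger_gap: 68.5
grip_force: 0.0
```

Run:
```python
from h import *
st()
plan((617.6,263.4,151,196),(590,75,151,168),(560,-115,151,140),(540,-305,151,111),(540,-451,100,110.7))
```

```text
26.6 [620.6 264.9 159.3] [ 180.     0.7 -164. ] [0.1 0.  0.4] 68.5 0.0
(617.6, 263.4, 151, 196) -> (590, 75, 151, 168) ([0.3923, -0.8675, -0.0], 0.1556)
(590, 75, 151, 168) -> (560, -115, 151, 140) ([-0.0508, -0.9604, 0.0], 0.1556)
(560, -115, 151, 140) -> (540, -305, 151, 111) ([-0.534, -0.792, 0.0], 0.1611)
(540, -305, 151, 111) -> (540, -451, 100, 110.7) ([-0.6815, -0.2616, 0.255], 0.0017)
```

>>> step_arm(targets=[{"dp":[0.12,-0.28,0],"angular":[0,0,0.05],"fingers":0.15},{"dp":[0.24,-0.56,0],"angular":[0,0,0.1],"fingers":0.15},{"dp":[0.392,-0.868,0],"angular":[0,0,0.156],"fingers":0.15},{"dp":[0.392,-0.868,0],"angular":[0,0,0.156],"fingers":0.15},{"dp":[0.392,-0.868,0],"angular":[0,0,0.156],"fingers":0.15},{"dp":[0.392,-0.868,0],"angular":[0,0,0.156],"fingers":0.15},{"dp":[0.392,-0.868,0],"angular":[0,0,0.156],"fingers":0.15},{"dp":[0.392,-0.868,0],"angular":[0,0,0.156],"fingers":0.15}])

```text
time: 27.6
tool_pos: [589.2, 76.0, 150.9]
tcp_rot: [-180.0, -0.0, 168.0]
ft_force: [-0.5, -0.6, 0.3]
finger_gap: 72.5
grip_force: 0.0
```

>>> step_arm(targets=[{"dp":[-0.02,-0.3,0],"angular":[0,0,0.05],"fingers":0.15},{"dp":[-0.04,-0.6,0],"angular":[0,0,0.1],"fingers":0.15},{"dp":[-0.051,-0.96,0],"angular":[0,0,0.156],"fingers":0.15},{"dp":[-0.051,-0.96,0],"angular":[0,0,0.156],"fingers":0.15},{"dp":[-0.051,-0.96,0],"angular":[0,0,0.156],"fingers":0.15},{"dp":[-0.051,-0.96,0],"angular":[0,0,0.156],"fingers":0.15},{"dp":[-0.051,-0.96,0],"angular":[0,0,0.156],"fingers":0.15},{"dp":[-0.051,-0.96,0],"angular":[0,0,0.156],"fingers":0.15}])

```text
time: 28.6
tool_pos: [559.2, -113.7, 151.0]
tcp_rot: [180.0, -0.0, 139.9]
ft_force: [0.6, -0.2, 0.6]
finger_gap: 72.3
grip_force: 0.0
```

>>> step_arm(targets=[{"dp":[-0.17,-0.26,0],"angular":[0,0,0.05],"fingers":0.15},{"dp":[-0.34,-0.52,0],"angular":[0,0,0.1],"fingers":0.15},{"dp":[-0.534,-0.792,0],"angular":[0,0,0.161],"fingers":0.15},{"dp":[-0.534,-0.792,0],"angular":[0,0,0.161],"fingers":0.15},{"dp":[-0.534,-0.792,0],"angular":[0,0,0.161],"fingers":0.15},{"dp":[-0.534,-0.792,0],"angular":[0,0,0.161],"fingers":0.15},{"dp":[-0.534,-0.792,0],"angular":[0,0,0.161],"fingers":0.15},{"dp":[-0.534,-0.792,0],"angular":[0,0,0.161],"fingers":0.15}])

```text
time: 29.6
tool_pos: [538.7, -303.8, 151.1]
tcp_rot: [180.0, 0.0, 110.9]
ft_force: [-0.5, 0.1, -0.0]
finger_gap: 73.0
grip_force: 0.0
```

Run:
```python
from h import *
st();a=snapshot("side");b=snapshot("top")
for r in locate("carton0",angs=(110,)): print(r)
for r in locate("carton0",z=46,angs=(16,)): print(r)
print(locate("card0",near=np.array([465,-231])),locate("card0",near=np.array([463,61])))
```

```text
29.6 [ 538.7 -303.8  151.1] [180.    0.  110.9] [-0.5  0.1 -0. ] 73.0 0.0
('carton0', 0.77, [634.7, 318.0, 124.4], np.float64(0.229), ['side'])
('carton0', 0.73, [541.1, -449.2, 119.6], np.float64(0.545), ['side', 'top'])
('carton0', 0.58, [446.1, -244.1, 148.6], np.float64(0.548), ['side'])
('carton0', 0.77, [617.3, 261.4, 17.2], np.float64(0.246), ['side', 'top'])
('carton0', 0.73, [523.4, -470.6, -67.4], np.float64(0.124), ['side'])
('carton0', 0.58, [439.2, -276.9, 20.7], np.float64(0.499), ['side'])
[('card0', 0.69, [464.7, -231.1, 2.3], np.float64(0.042), ['side'])] [('card0', 0.89, [461.3, 61.1, 164.4], np.float64(0.046), ['side', 'top'])]
```

>>> step_arm(targets=[{"dp":[-0.25,-0.1,0],"angular":[0,0,0.002],"fingers":0.1},{"dp":[-0.5,-0.2,0.05],"angular":[0,0,0.002],"fingers":0.1},{"dp":[-0.681,-0.262,0.15],"angular":[0,0,0.002],"fingers":0.1},{"dp":[-0.681,-0.262,0.3],"angular":[0,0,0.002],"fingers":0.1},{"dp":[-0.681,-0.262,0.45],"angular":[0,0,0.002],"fingers":0.1},{"dp":[-0.681,-0.262,0.6],"angular":[0,0,0.002],"fingers":0.1},{"dp":[-0.681,-0.262,0.7],"angular":[0,0,0.002],"fingers":0.1},{"dp":[-0.681,-0.262,0.73],"angular":[0,0,0.002],"fingers":0.1}])

```text
time: 31.1
tool_pos: [537.0, -449.9, 3.2]
tcp_rot: [-179.9, -0.1, 110.5]
ft_force: [0.6, -0.3, 0.9]
finger_gap: 77.2
grip_force: 0.0
```

>>> step_arm(targets=[{"dp":[0,0,0],"angular":[0,0,0],"fingers":0.1},{"dp":[0,0,0],"angular":[0,0,0],"fingers":0.3},{"dp":[0,0,0],"angular":[0,0,0],"fingers":0.5},{"dp":[0,0,0],"angular":[0,0,0],"fingers":0.6},{"dp":[0,0,0],"angular":[0,0,0],"fingers":0.6},{"dp":[0,0,0],"angular":[0,0,0],"fingers":0.6},{"dp":[0,0,0],"angular":[0,0,0],"fingers":0.6},{"dp":[0,0,0],"angular":[0,0,0],"fingers":0.6}], newtons=30)

```text
time: 32.1
tool_pos: [538.8, -451.5, 6.8]
tcp_rot: [179.9, 0.1, 110.5]
ft_force: [0.1, 0.5, 6.0]
finger_gap: 49.2
grip_force: 32.0
```

Run:
```python
from h import *
st()
plan((540,-451,5,110.7),(540,-451,152,110.7),(545,-265,152,139),(550,-75,152,167),(548,115,152,196),(548.4,243.6,100,196))
```

```text
32.1 [ 538.8 -451.5    6.8] [1.799e+02 1.000e-01 1.105e+02] [0.1 0.5 6. ] 49.2 32.0
(540, -451, 5, 110.7) -> (540, -451, 152, 110.7) ([0.0, 0.0, -0.735], -0.0)
(540, -451, 152, 110.7) -> (545, -265, 152, 139) ([0.8611, 0.3521, 0.0], -0.1572)
(545, -265, 152, 139) -> (550, -75, 152, 167) ([0.6044, 0.7334, 0.0], -0.1556)
(550, -75, 152, 167) -> (548, 115, 152, 196) ([0.2234, 0.9234, 0.0], -0.1611)
(548, 115, 152, 196) -> (548.4, 243.6, 100, 196) ([-0.1792, 0.6175, 0.26], 0.0)
```

>>> step_arm(targets=[{"dp":[0,0,-0.05],"angular":[0,0,0],"fingers":0.6},{"dp":[0,0,-0.2],"angular":[0,0,0],"fingers":0.6},{"dp":[0,0,-0.4],"angular":[0,0,0],"fingers":0.6},{"dp":[0,0,-0.6],"angular":[0,0,0],"fingers":0.6},{"dp":[0,0,-0.735],"angular":[0,0,0],"fingers":0.6},{"dp":[0,0,-0.735],"angular":[0,0,0],"fingers":0.6},{"dp":[0,0,-0.735],"angular":[0,0,0],"fingers":0.6},{"dp":[0,0,-0.735],"angular":[0,0,0],"fingers":0.6}])

```text
time: 33.1
tool_pos: [536.9, -449.7, 149.3]
tcp_rot: [-179.9, -0.2, 110.5]
ft_force: [-0.8, -0.2, -0.8]
finger_gap: 49.6
grip_force: 31.4
```

>>> step_arm(targets=[{"dp":[0.15,0.06,0],"angular":[0,0,-0.03],"fingers":0.6},{"dp":[0.33,0.14,0],"angular":[0,0,-0.06],"fingers":0.6},{"dp":[0.51,0.21,0],"angular":[0,0,-0.09],"fingers":0.6},{"dp":[0.7,0.29,0],"angular":[0,0,-0.12],"fingers":0.6},{"dp":[0.861,0.352,0],"angular":[0,0,-0.157],"fingers":0.6},{"dp":[0.861,0.352,0],"angular":[0,0,-0.157],"fingers":0.6},{"dp":[0.861,0.352,0],"angular":[0,0,-0.157],"fingers":0.6},{"dp":[0.861,0.352,0],"angular":[0,0,-0.157],"fingers":0.6}])

```text
time: 34.1
tool_pos: [543.3, -265.6, 151.5]
tcp_rot: [-180.0, -0.0, 138.6]
ft_force: [-0.4, -0.2, -0.0]
finger_gap: 49.4
grip_force: 31.4
```

>>> step_arm(targets=[{"dp":[0.1,0.13,0],"angular":[0,0,-0.03],"fingers":0.6},{"dp":[0.23,0.28,0],"angular":[0,0,-0.06],"fingers":0.6},{"dp":[0.36,0.43,0],"angular":[0,0,-0.09],"fingers":0.6},{"dp":[0.49,0.59,0],"angular":[0,0,-0.12],"fingers":0.6},{"dp":[0.604,0.733,0],"angular":[0,0,-0.156],"fingers":0.6},{"dp":[0.604,0.733,0],"angular":[0,0,-0.156],"fingers":0.6},{"dp":[0.604,0.733,0],"angular":[0,0,-0.156],"fingers":0.6},{"dp":[0.604,0.733,0],"angular":[0,0,-0.156],"fingers":0.6}])

```text
time: 35.1
tool_pos: [549.5, -76.2, 152.0]
tcp_rot: [-180.0, -0.0, 166.7]
ft_force: [0.0, -0.4, -1.1]
finger_gap: 49.6
grip_force: 31.6
```

>>> step_arm(targets=[{"dp":[0.04,0.16,0],"angular":[0,0,-0.03],"fingers":0.6},{"dp":[0.08,0.35,0],"angular":[0,0,-0.06],"fingers":0.6},{"dp":[0.13,0.55,0],"angular":[0,0,-0.09],"fingers":0.6},{"dp":[0.18,0.75,0],"angular":[0,0,-0.12],"fingers":0.6},{"dp":[0.223,0.923,0],"angular":[0,0,-0.161],"fingers":0.6},{"dp":[0.223,0.923,0],"angular":[0,0,-0.161],"fingers":0.6},{"dp":[0.223,0.923,0],"angular":[0,0,-0.161],"fingers":0.6},{"dp":[0.223,0.923,0],"angular":[0,0,-0.161],"fingers":0.6}])

```text
time: 36.1
tool_pos: [548.3, 113.7, 151.9]
tcp_rot: [-180.0, -0.0, -164.3]
ft_force: [0.2, -0.3, -2.0]
finger_gap: 49.6
grip_force: 31.7
```

>>> step_arm(targets=[{"dp":[-0.06,0.2,0],"angular":[0,0,0],"fingers":0.6},{"dp":[-0.12,0.4,0],"angular":[0,0,0],"fingers":0.6},{"dp":[-0.179,0.618,0],"angular":[0,0,0],"fingers":0.6},{"dp":[-0.179,0.618,0.15],"angular":[0,0,0],"fingers":0.6},{"dp":[-0.179,0.618,0.3],"angular":[0,0,0],"fingers":0.6},{"dp":[-0.179,0.618,0.4],"angular":[0,0,0],"fingers":0.6},{"dp":[-0.179,0.618,0.45],"angular":[0,0,0],"fingers":0.6},{"dp":[-0.179,0.618,0.45],"angular":[0,0,0],"fingers":0.6}])

```text
time: 37.1
tool_pos: [548.8, 243.2, 61.6]
tcp_rot: [-180.0, -0.0, -164.2]
ft_force: [-0.3, -0.3, -0.8]
finger_gap: 49.8
grip_force: 31.7
```

Run:
```python
from h import *
st();a=snapshot("side");b=snapshot("top");T=[]
z=sense()["tool_pos"][2]-6
B=[box((583,253.5,16),DIM["divider"],40),box((617.6,263.4,16),DIM["carton"],46),box((548.4,243.6,16),DIM["carton"],z)]
for n,im in(("side",a),("top",b)): T.append(crop(im,n,B,proj(n,(590,254,15))[0],100,75,4))
cv2.imwrite("pics/c2.png",np.hstack(T))
```

```text
37.1 [548.8 243.2  61.6] [-180.    -0.  -164.2] [-0.3 -0.3 -0.8] 49.8 31.7
```

View pics/c2.png

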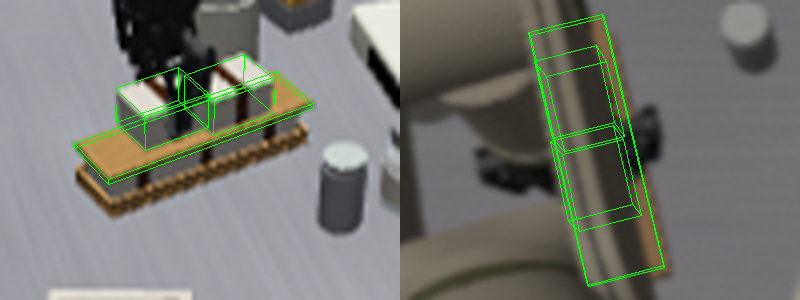

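Both cartons match the predicted boxes. I'll lower and release this one.

>>> step_arm(targets=[{"dp":[0,0,0.015],"angular":[0,0,0],"fingers":0.6},{"dp":[0,0,0.03],"angular":[0,0,0],"fingers":0.6},{"dp":[0,0,0.04],"angular":[0,0,0],"fingers":0.6},{"dp":[0,0,0.048],"angular":[0,0,0],"fingers":0.6},{"dp":[0,0,0.048],"angular":[0,0,0],"fingers":0.6},{"dp":[0,0,0.048],"angular":[0,0,0],"fingers":0.6},{"dp":[0,0,0.048],"angular":[0,0,0],"fingers":0.6},{"dp":[0,0,0.048],"angular":[0,0,0],"fingers":0.6}])

```text
time: 38.2
tool_pos: [548.9, 243.8, 52.8]
tcp_rot: [180.0, 0.0, -164.2]
ft_force: [-4.1, -1.4, 5.3]
finger_gap: 49.3
grip_force: 32.4
```

>>> step_arm(targets=[{"dp":[0,0,0],"angular":[0,0,0],"fingers":0.2},{"dp":[0,0,0],"angular":[0,0,0],"fingers":0.2},{"dp":[0,0,0],"angular":[0,0,0],"fingers":0.2},{"dp":[0,0,0],"angular":[0,0,0],"fingers":0.2},{"dp":[0,0,-0.1],"angular":[0,0,0],"fingers":0.2},{"dp":[0,0,-0.25],"angular":[0,0,0],"fingers":0.2},{"dp":[0,0,-0.5],"angular":[0,0,0],"fingers":0.2},{"dp":[0,0,-0.5],"angular":[0,0,0],"fingers":0.2}])

```text
time: 39.2
tool_pos: [552.6, 245.1, 160.0]
tcp_rot: [180.0, 0.6, -164.2]
ft_force: [0.9, 0.5, -0.5]
finger_gap: 68.2
grip_force: 0.0
```

Run:
```python
from h import *
st();snapshot("side");snapshot("top")
for r in locate("card0"): print(r)
```

```text
39.2 [552.6 245.1 160. ] [ 180.     0.6 -164.2] [ 0.9  0.5 -0.5] 68.2 0.0
('card0', 0.94, [308.2, 157.1, 80.3], np.float64(0.237), ['side', 'top'])
('card0', 0.93, [271.8, 345.6, 207.8], np.float64(0.077), ['side'])
('card0', 0.92, [173.3, -333.5, 114.4], np.float64(0.054), ['side', 'top'])
('card0', 0.9, [461.8, 62.1, 164.2], np.float64(0.048), ['side', 'top'])
('card0', 0.85, [465.4, -230.5, 181.5], np.float64(0.051), ['side', 'top'])
```

Run:
```python
from h import *
plan((548.6,243.6,152.4,195.8),(423.5,72.9,100,164.2),(423.5,72.9,-3,164.2),(423.5,72.9,60,164.2),(490,0,60,180),(550,-58,60,180))
```

```text
(548.6, 243.6, 152.4, 195.8) -> (423.5, 72.9, 100, 164.2) ([0.8343, -0.6509, 0.262], 0.1756)
(423.5, 72.9, 100, 164.2) -> (423.5, 72.9, -3, 164.2) ([0.0, 0.0, 0.515], -0.0)
(423.5, 72.9, -3, 164.2) -> (423.5, 72.9, 60, 164.2) ([0.0, 0.0, -0.315], -0.0)
(423.5, 72.9, 60, 164.2) -> (490, 0, 60, 180) ([-0.4192, -0.2602, -0.0], -0.0878)
(490, 0, 60, 180) -> (550, -58, 60, 180) ([-0.3, -0.29, 0.0], 0.0)
```

>>> step_arm(targets=[{"dp":[0.2,-0.16,0],"angular":[0,0,0.04],"fingers":0.2},{"dp":[0.4,-0.32,0],"angular":[0,0,0.08],"fingers":0.2},{"dp":[0.6,-0.48,0],"angular":[0,0,0.12],"fingers":0.2},{"dp":[0.834,-0.651,0.1],"angular":[0,0,0.176],"fingers":0.2},{"dp":[0.834,-0.651,0.262],"angular":[0,0,0.176],"fingers":0.2},{"dp":[0.834,-0.651,0.262],"angular":[0,0,0.176],"fingers":0.2},{"dp":[0.834,-0.651,0.262],"angular":[0,0,0.176],"fingers":0.2},{"dp":[0.834,-0.651,0.262],"angular":[0,0,0.176],"fingers":0.2}], newtons=40)

```text
time: 40.4
tool_pos: [424.9, 73.5, 101.2]
tcp_rot: [180.0, 0.1, 164.2]
ft_force: [0.2, -0.1, -0.6]
finger_gap: 68.5
grip_force: 0.0
```

Run:
```python
from h import *
st();snapshot("side");snapshot("top")
for x in((462,62),(465,-231)):
    for r in locate("card0",near=np.array(x),angs=(0,-16)): print(r)
```

```text
40.4 [424.9  73.5 101.2] [1.800e+02 1.000e-01 1.642e+02] [ 0.2 -0.1 -0.6] 68.5 0.0
('card0', 0.74, [460.3, 62.7, -16.1], np.float64(0.106), ['side'])
('card0', 0.83, [465.2, -230.6, 3.4], np.float64(0.05), ['side', 'top'])
```

Card A hasn't moved, so I'll descend and grip it.

>>> step_arm(targets=[{"dp":[0,0,0.15],"angular":[0,0,0],"fingers":0.2},{"dp":[0,0,0.3],"angular":[0,0,0],"fingers":0.2},{"dp":[0,0,0.4],"angular":[0,0,0],"fingers":0.2},{"dp":[0,0,0.46],"angular":[0,0,0],"fingers":0.2},{"dp":[0,0,0.49],"angular":[0,0,0],"fingers":0.2},{"dp":[0,0,0.515],"angular":[0,0,0],"fingers":0.2},{"dp":[0,0,0.515],"angular":[0,0,0],"fingers":0.2},{"dp":[0,0,0.515],"angular":[0,0,0],"fingers":0.2}])

```text
time: 41.7
tool_pos: [424.3, 73.1, -2.5]
tcp_rot: [180.0, 0.1, 164.1]
ft_force: [1.0, -0.0, -0.9]
finger_gap: 68.4
grip_force: 0.0
```

>>> step_arm(targets=[{"dp":[0,0,0],"angular":[0,0,0],"fingers":0.3},{"dp":[0,0,0],"angular":[0,0,0],"fingers":0.4},{"dp":[0,0,0],"angular":[0,0,0],"fingers":0.5},{"dp":[0,0,0],"angular":[0,0,0],"fingers":0.5},{"dp":[0,0,0],"angular":[0,0,0],"fingers":0.5},{"dp":[0,0,0],"angular":[0,0,0],"fingers":0.5},{"dp":[0,0,0],"angular":[0,0,0],"fingers":0.5},{"dp":[0,0,0],"angular":[0,0,0],"fingers":0.5}])

```text
time: 42.7
tool_pos: [424.4, 73.1, -2.1]
tcp_rot: [180.0, 0.0, 164.1]
ft_force: [-2.7, 0.3, 7.4]
finger_gap: 56.3
grip_force: 41.2
```

>>> step_arm(targets=[{"dp":[0,0,-0.03],"angular":[0,0,0],"fingers":0.5},{"dp":[0,0,-0.1],"angular":[0,0,0],"fingers":0.5},{"dp":[0,0,-0.2],"angular":[0,0,0],"fingers":0.5},{"dp":[0,0,-0.315],"angular":[0,0,0],"fingers":0.5},{"dp":[0,0,-0.315],"angular":[0,0,0],"fingers":0.5},{"dp":[0,0,-0.315],"angular":[0,0,0],"fingers":0.5},{"dp":[0,0,-0.315],"angular":[0,0,0],"fingers":0.5},{"dp":[0,0,-0.315],"angular":[0,0,0],"fingers":0.5}])

```text
time: 43.7
tool_pos: [423.2, 73.0, 59.2]
tcp_rot: [-180.0, -0.1, 164.1]
ft_force: [-0.2, -0.3, -0.7]
finger_gap: 56.1
grip_force: 42.5
```

>>> step_arm(targets=[{"dp":[-0.1,-0.06,0],"angular":[0,0,-0.02],"fingers":0.5},{"dp":[-0.2,-0.12,0],"angular":[0,0,-0.04],"fingers":0.5},{"dp":[-0.31,-0.19,0],"angular":[0,0,-0.065],"fingers":0.5},{"dp":[-0.419,-0.26,0],"angular":[0,0,-0.088],"fingers":0.5},{"dp":[-0.419,-0.26,0],"angular":[0,0,-0.088],"fingers":0.5},{"dp":[-0.419,-0.26,0],"angular":[0,0,-0.088],"fingers":0.5},{"dp":[-0.419,-0.26,0],"angular":[0,0,-0.088],"fingers":0.5},{"dp":[-0.419,-0.26,0],"angular":[0,0,-0.088],"fingers":0.5}])

```text
time: 44.7
tool_pos: [489.8, 0.6, 59.9]
tcp_rot: [180.0, -0.0, 180.0]
ft_force: [0.5, -0.2, -0.8]
finger_gap: 55.8
grip_force: 42.6
```

>>> step_arm(targets=[{"dp":[-0.1,-0.1,0],"angular":[0,0,0],"fingers":0.5},{"dp":[-0.2,-0.2,0],"angular":[0,0,0],"fingers":0.5},{"dp":[-0.3,-0.29,0],"angular":[0,0,0],"fingers":0.5},{"dp":[-0.3,-0.29,0],"angular":[0,0,0],"fingers":0.5},{"dp":[-0.3,-0.29,0],"angular":[0,0,0],"fingers":0.5},{"dp":[-0.3,-0.29,0],"angular":[0,0,0],"fingers":0.5},{"dp":[-0.3,-0.29,0],"angular":[0,0,0],"fingers":0.5},{"dp":[-0.3,-0.29,0],"angular":[0,0,0],"fingers":0.5}])

```text
time: 45.7
tool_pos: [550.0, -57.7, 60.1]
tcp_rot: [-180.0, 0.0, 180.0]
ft_force: [0.3, 0.1, -0.0]
finger_gap: 56.2
grip_force: 42.6
```

Run:
```python
from h import *
st();a=snapshot("side");b=snapshot("top");T=[]
z=sense()["tool_pos"][2]+3
B=[box((679.1,-163,0),DIM["board"],0),box((590,-58,0),DIM["card"],z)]
for y in(-58,-163,-268): B.append(box((715,y,0),(32,54,.1),10))
for n,im in(("side",a),("top",b)): T.append(crop(im,n,B,proj(n,(650,-110,15))[0],100,75,4))
cv2.imwrite("pics/k1.png",np.hstack(T))
print(locate("card0",z=z,near=np.array([590,-58]),angs=(0,)))
```

```text
45.7 [550.  -57.7  60.1] [-180.    0.  180.] [ 0.3  0.1 -0. ] 56.2 42.6
[('card0', 0.78, [635.7, -37.7, 64.7], np.float64(1.3), ['side'])]
```

View pics/k1.png

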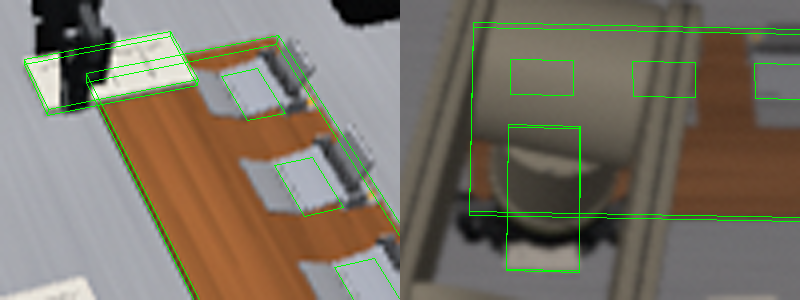

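The card is where predicted, ahead of the first clip. I'll measure the clip centres numerically in the first top picture, where the view was clear.

Run:
```python
from h import *
for n in("top","side"):
  im=cv2.imread(f"pics/{n}0.png").astype(float);s=im[:,:,0]-im[:,:,2]   # B-R: steel ~0+, wood negative
  for y in(-58,-163,-268):
    o=[]
    for x,z in((673,21),(680,18),(687,14.5)):
        ys=np.linspace(y+45,y-45,361);uv=proj(n,np.c_[np.full(361,x),ys,np.full(361,z)]).astype(np.float32)
        p=cv2.remap(s.astype(np.float32),uv[:,0],uv[:,1],cv2.INTER_LINEAR).ravel()
        p=(p-np.median(p[:50]))/(p[170:190].mean()-np.median(p[:50]))
        i=np.where(p>.5)[0];o.append((round(ys[i[0]],1),round(ys[i[-1]],1),round((ys[i[0]]+ys[i[-1]])/2,1)))
    print(n,y,o)
```

```text
top -58 [(np.float64(-29.8), np.float64(-84.2), np.float64(-57.0)), (np.float64(-29.8), np.float64(-84.8), np.float64(-57.2)), (np.float64(-29.8), np.float64(-85.0), np.float64(-57.4))]
top -163 [(np.float64(-134.5), np.float64(-189.8), np.float64(-162.1)), (np.float64(-135.0), np.float64(-190.2), np.float64(-162.6)), (np.float64(-134.8), np.float64(-190.2), np.float64(-162.5))]
top -268 [(np.float64(-239.8), np.float64(-295.0), np.float64(-267.4)), (np.float64(-240.0), np.float64(-295.8), np.float64(-267.9)), (np.float64(-239.5), np.float64(-296.0), np.float64(-267.8))]
side -58 [(np.float64(-27.2), np.float64(-84.5), np.float64(-55.9)), (np.float64(-26.8), np.float64(-84.0), np.float64(-55.4)), (np.float64(-26.5), np.float64(-84.0), np.float64(-55.2))]
side -163 [(np.float64(-132.0), np.float64(-189.5), np.float64(-160.8)), (np.float64(-132.8), np.float64(-189.0), np.float64(-160.9)), (np.float64(-132.2), np.float64(-189.0), np.float64(-160.6))]
side -268 [(np.float64(-237.8), np.float64(-294.2), np.float64(-266.0)), (np.float64(-237.0), np.float64(-294.2), np.float64(-265.6)), (np.float64(-237.0), np.float64(-293.8), np.float64(-265.4))]
```

>>> step_arm(targets=[{"dp":[0,0.006,0.08],"angular":[0,0,0],"fingers":0.5},{"dp":[0,0.006,0.16],"angular":[0,0,0],"fingers":0.5},{"dp":[0,0.006,0.21],"angular":[0,0,0],"fingers":0.5},{"dp":[0,0.006,0.24],"angular":[0,0,0],"fingers":0.5},{"dp":[0,0.006,0.26],"angular":[0,0,0],"fingers":0.5},{"dp":[0,0.006,0.26],"angular":[0,0,0],"fingers":0.5},{"dp":[0,0.006,0.26],"angular":[0,0,0],"fingers":0.5},{"dp":[0,0.006,0.26],"angular":[0,0,0],"fingers":0.5}], newtons=60)

```text
time: 46.9
tool_pos: [550.5, -56.8, 8.4]
tcp_rot: [-180.0, 0.0, 180.0]
ft_force: [-0.3, -0.1, -0.4]
finger_gap: 55.4
grip_force: 63.3
```

>>> step_arm(targets=[{"dp":[-0.03,0,0],"angular":[0,0,0],"fingers":0.5},{"dp":[-0.06,0,0],"angular":[0,0,0],"fingers":0.5},{"dp":[-0.09,0,0],"angular":[0,0,0],"fingers":0.5},{"dp":[-0.12,0,0],"angular":[0,0,0],"fingers":0.5},{"dp":[-0.15,0,0],"angular":[0,0,0],"fingers":0.5},{"dp":[-0.18,0,0],"angular":[0,0,0],"fingers":0.5},{"dp":[-0.2,0,0],"angular":[0,0,0],"fingers":0.5},{"dp":[-0.2,0,0],"angular":[0,0,0],"fingers":0.5}])

```text
time: 47.9
tool_pos: [589.3, -56.8, 8.2]
tcp_rot: [180.0, -0.2, 180.0]
ft_force: [-10.3, 0.3, 10.5]
finger_gap: 55.0
grip_force: 64.8
```

>>> step_arm(targets=[{"dp":[-0.02,0,0],"angular":[0,0,0],"fingers":0.5},{"dp":[-0.04,0,0],"angular":[0,0,0],"fingers":0.5},{"dp":[-0.06,0,0],"angular":[0,0,0],"fingers":0.5},{"dp":[-0.08,0,0],"angular":[0,0,0],"fingers":0.5},{"dp":[-0.1,0,0],"angular":[0,0,0],"fingers":0.5},{"dp":[-0.12,0,0],"angular":[0,0,0],"fingers":0.5},{"dp":[-0.14,0,0],"angular":[0,0,0],"fingers":0.5},{"dp":[-0.15,0,0],"angular":[0,0,0],"fingers":0.5}])

```text
time: 48.9
tool_pos: [619.1, -56.8, 8.2]
tcp_rot: [180.0, -0.2, 180.0]
ft_force: [-11.9, 0.3, 10.9]
finger_gap: 55.3
grip_force: 64.9
```

>>> step_arm(targets=[{"dp":[-0.01,0,0],"angular":[0,0,0],"fingers":0.5},{"dp":[-0.02,0,0],"angular":[0,0,0],"fingers":0.5},{"dp":[-0.03,0,0],"angular":[0,0,0],"fingers":0.5},{"dp":[-0.04,0,0],"angular":[0,0,0],"fingers":0.5},{"dp":[-0.045,0,0],"angular":[0,0,0],"fingers":0.5},{"dp":[-0.05,0,0],"angular":[0,0,0],"fingers":0.5},{"dp":[-0.05,0,0],"angular":[0,0,0],"fingers":0.5},{"dp":[-0.05,0,0],"angular":[0,0,0],"fingers":0.5}])

```text
time: 49.9
tool_pos: [629.1, -56.9, 8.2]
tcp_rot: [180.0, -0.2, 180.0]
ft_force: [-10.4, 0.3, 11.1]
finger_gap: 55.2
grip_force: 64.7
```

Run:
```python
from h import *
st();a=snapshot("side");b=snapshot("top");T=[]
B=[box((679.1,-161.5,0),DIM["board"],0),box((sense()["tool_pos"][0]+40,-56.8,0),DIM["card"],10)]
T=[crop(a,"side",B,proj("side",(660,-70,15))[0],100,75,6)]
cv2.imwrite("pics/k2.png",np.hstack(T))
```

```text
49.9 [629.1 -56.9   8.2] [180.   -0.2 180. ] [-10.4   0.3  11.1] 55.2 64.7
```

View pics/k2.png

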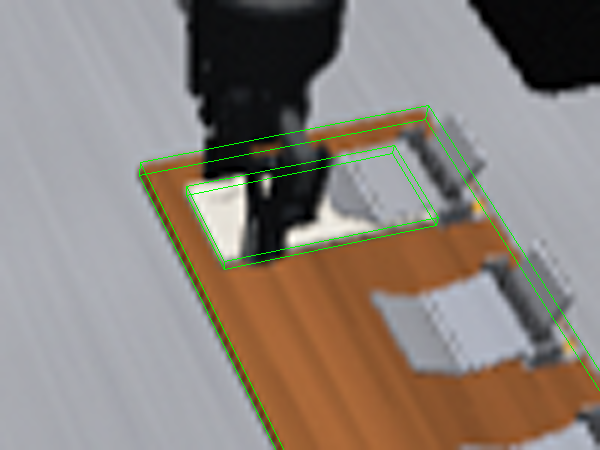

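The card is under the first clip and tracking the model with no slip. I'll creep forward until the stop shows in the force.

>>> step_arm(targets=[{"dp":[-0.005,0,0],"angular":[0,0,0],"fingers":0.5},{"dp":[-0.01,0,0],"angular":[0,0,0],"fingers":0.5},{"dp":[-0.01,0,0],"angular":[0,0,0],"fingers":0.5},{"dp":[-0.01,0,0],"angular":[0,0,0],"fingers":0.5},{"dp":[-0.01,0,0],"angular":[0,0,0],"fingers":0.5},{"dp":[-0.01,0,0],"angular":[0,0,0],"fingers":0.5},{"dp":[-0.01,0,0],"angular":[0,0,0],"fingers":0.5},{"dp":[-0.01,0,0],"angular":[0,0,0],"fingers":0.5}])

```text
time: 51.0
tool_pos: [630.3, -56.8, 8.2]
tcp_rot: [180.0, -0.3, 180.0]
ft_force: [-14.8, -0.4, 14.3]
finger_gap: 55.2
grip_force: 65.2
```

>>> step_arm(targets=[{"dp":[-0.005,0,0],"angular":[0,0,0],"fingers":0.5},{"dp":[-0.01,0,0],"angular":[0,0,0],"fingers":0.5},{"dp":[-0.01,0,0],"angular":[0,0,0],"fingers":0.5},{"dp":[-0.01,0,0],"angular":[0,0,0],"fingers":0.5},{"dp":[-0.01,0,0],"angular":[0,0,0],"fingers":0.5},{"dp":[-0.01,0,0],"angular":[0,0,0],"fingers":0.5},{"dp":[-0.01,0,0],"angular":[0,0,0],"fingers":0.5},{"dp":[-0.01,0,0],"angular":[0,0,0],"fingers":0.5}])

```text
time: 52.0
tool_pos: [630.4, -56.9, 8.1]
tcp_rot: [180.0, -0.5, 180.0]
ft_force: [-24.3, 0.8, 22.9]
finger_gap: 55.5
grip_force: 66.3
```

Home: the TCP has stopped at x = 630.4 and the force is up to 24 N. Release and lift.

>>> step_arm(targets=[{"dp":[0,0,0],"angular":[0,0,0],"fingers":0.2},{"dp":[0,0,0],"angular":[0,0,0],"fingers":0.2},{"dp":[0,0,0],"angular":[0,0,0],"fingers":0.2},{"dp":[0,0,0],"angular":[0,0,0],"fingers":0.2},{"dp":[0,0,-0.05],"angular":[0,0,0],"fingers":0.2},{"dp":[0,0,-0.2],"angular":[0,0,0],"fingers":0.2},{"dp":[0,0,-0.4],"angular":[0,0,0],"fingers":0.2},{"dp":[0,0,-0.46],"angular":[0,0,0],"fingers":0.2}])

```text
time: 53.0
tool_pos: [636.6, -57.2, 104.5]
tcp_rot: [-179.9, 0.4, 180.0]
ft_force: [0.2, -0.3, 0.2]
finger_gap: 68.3
grip_force: 0.0
```

Run:
```python
from h import *
st();snapshot("side");snapshot("top")
for r in locate("card0",near=np.array([465,-231]),angs=(0,),): print(r)
for r in locate("card0",z=10,near=np.array([660,-57]),angs=(0,)): print(r)
plan((634,-56.8,100,180),(530,-160,100,181),(425.3,-232.3,100,182.5))
```

```text
53.0 [636.6 -57.2 104.5] [-179.9    0.4  180. ] [ 0.2 -0.3  0.2] 68.3 0.0
('card0', 0.96, [464.9, -230.3, 2.9], np.float64(0.059), ['side', 'top'])
('card0', 0.82, [668.9, -60.8, -4.6], np.float64(7.766), ['side', 'top'])
(634, -56.8, 100, 180) -> (530, -160, 100, 181) ([0.52, -0.516, -0.0], -0.0056)
(530, -160, 100, 181) -> (425.3, -232.3, 100, 182.5) ([0.5297, -0.3523, -0.0], -0.0083)
```

>>> step_arm(targets=[{"dp":[0.2,-0.2,0],"angular":[0,0,-0.002],"fingers":0.2},{"dp":[0.4,-0.4,0],"angular":[0,0,-0.004],"fingers":0.2},{"dp":[0.52,-0.516,0],"angular":[0,0,-0.006],"fingers":0.2},{"dp":[0.52,-0.516,0],"angular":[0,0,-0.006],"fingers":0.2},{"dp":[0.52,-0.516,0],"angular":[0,0,-0.006],"fingers":0.2},{"dp":[0.52,-0.516,0],"angular":[0,0,-0.006],"fingers":0.2},{"dp":[0.52,-0.516,0],"angular":[0,0,-0.006],"fingers":0.2},{"dp":[0.52,-0.516,0],"angular":[0,0,-0.006],"fingers":0.2}], newtons=60)

```text
time: 54.3
tool_pos: [530.4, -159.5, 99.9]
tcp_rot: [180.0, -0.0, -178.9]
ft_force: [-0.3, 0.4, 0.2]
finger_gap: 68.5
grip_force: 0.0
```

>>> step_arm(targets=[{"dp":[0.2,-0.13,0],"angular":[0,0,-0.004],"fingers":0.2},{"dp":[0.4,-0.26,0],"angular":[0,0,-0.009],"fingers":0.2},{"dp":[0.53,-0.352,0],"angular":[0,0,-0.009],"fingers":0.2},{"dp":[0.53,-0.352,0],"angular":[0,0,-0.009],"fingers":0.2},{"dp":[0.53,-0.352,0.1],"angular":[0,0,-0.009],"fingers":0.2},{"dp":[0.53,-0.352,0.2],"angular":[0,0,-0.009],"fingers":0.2},{"dp":[0.53,-0.352,0.2],"angular":[0,0,-0.009],"fingers":0.2},{"dp":[0.53,-0.352,0.2],"angular":[0,0,-0.009],"fingers":0.2}])

```text
time: 55.3
tool_pos: [426.2, -232.1, 60.7]
tcp_rot: [-180.0, 0.0, -177.3]
ft_force: [-0.0, 0.5, 0.3]
finger_gap: 68.2
grip_force: 0.0
```

Run:
```python
from h import *
st();a=snapshot("side");b=snapshot("top")
for r in locate("card0",near=np.array([465,-231]),angs=(0,),): print(r)
B1=[box((670.4,-56.8,0),DIM["card"],10)]
B2=[box((617.6,263.4,16),DIM["carton"],46),box((548.4,243.6,16),DIM["carton"],46),box((583,253.5,16),DIM["divider"],40)]
B3=[box((465,-230.4,2.8),DIM["card"],0)]
T=[crop(a,"side",B1,proj("side",(680,-70,15))[0]),crop(b,"top",B1,proj("top",(680,-70,15))[0]),crop(b,"top",B2,proj("top",(583,253,40))[0]),crop(a,"side",B2+B3,proj("side",(583,253,40))[0])]
cv2.imwrite("pics/k3.png",np.vstack([np.hstack(T[:2]),np.hstack(T[2:])]))
```

```text
55.3 [ 426.2 -232.1   60.7] [-180.     0.  -177.3] [-0.   0.5  0.3] 68.2 0.0
('card0', 0.86, [465.6, -232.5, 2.2], np.float64(0.22), ['side'])
```

View pics/k3.png

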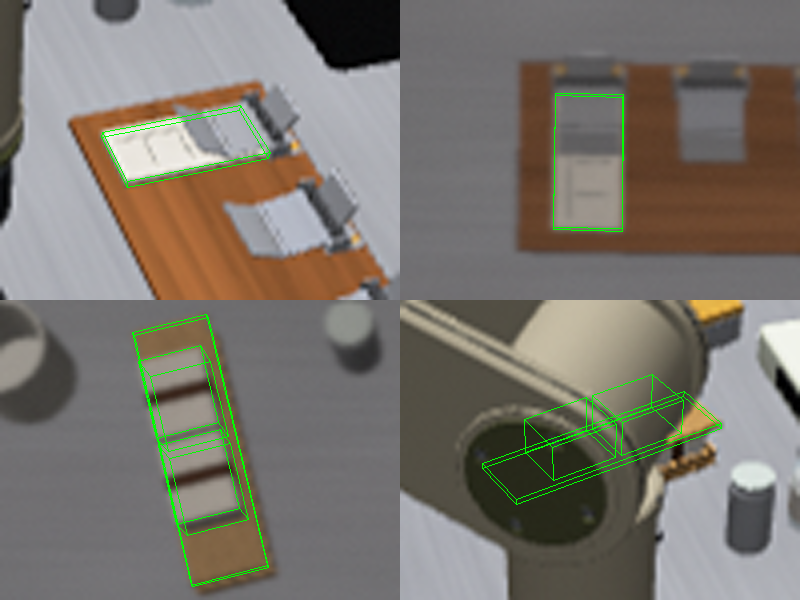

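Card A lies straight, central and home under the first clip, and the cartons stand in a straight row inside the divider outline. Now card B.

>>> step_arm(targets=[{"dp":[0,0,0.15],"angular":[0,0,0],"fingers":0.2},{"dp":[0,0,0.24],"angular":[0,0,0],"fingers":0.2},{"dp":[0,0,0.29],"angular":[0,0,0],"fingers":0.2},{"dp":[0,0,0.315],"angular":[0,0,0],"fingers":0.2},{"dp":[0,0,0.315],"angular":[0,0,0],"fingers":0.2},{"dp":[0,0,0.315],"angular":[0,0,0],"fingers":0.2},{"dp":[0,0,0.315],"angular":[0,0,0],"fingers":0.3},{"dp":[0,0,0.315],"angular":[0,0,0],"fingers":0.4}], newtons=60)

```text
time: 56.5
tool_pos: [426.1, -232.7, -1.8]
tcp_rot: [-180.0, 0.1, -177.3]
ft_force: [-3.0, 1.7, 8.8]
finger_gap: 55.4
grip_force: 61.9
```

>>> step_arm(targets=[{"dp":[0,0,0],"angular":[0,0,0],"fingers":0.5},{"dp":[0,0,0],"angular":[0,0,0],"fingers":0.5},{"dp":[0,0,0],"angular":[0,0,0],"fingers":0.5},{"dp":[0,0,0],"angular":[0,0,0],"fingers":0.5},{"dp":[0,0,-0.03],"angular":[0,0,0],"fingers":0.5},{"dp":[0,0,-0.15],"angular":[0,0,0],"fingers":0.5},{"dp":[0,0,-0.315],"angular":[0,0,0],"fingers":0.5},{"dp":[0,0,-0.315],"angular":[0,0,0],"fingers":0.5}])

```text
time: 57.5
tool_pos: [427.6, -233.7, 63.2]
tcp_rot: [-179.8, 0.3, -177.3]
ft_force: [-0.6, -0.8, -1.2]
finger_gap: 55.5
grip_force: 63.4
```

>>> step_arm(targets=[{"dp":[-0.15,-0.05,0],"angular":[0,0,0.005],"fingers":0.5},{"dp":[-0.3,-0.1,0],"angular":[0,0,0.01],"fingers":0.5},{"dp":[-0.45,-0.15,0],"angular":[0,0,0.015],"fingers":0.5},{"dp":[-0.615,-0.202,0],"angular":[0,0,0.015],"fingers":0.5},{"dp":[-0.615,-0.202,0],"angular":[0,0,0.015],"fingers":0.5},{"dp":[-0.615,-0.202,0],"angular":[0,0,0.015],"fingers":0.5},{"dp":[-0.615,-0.202,0],"angular":[0,0,0.015],"fingers":0.5},{"dp":[-0.615,-0.202,0],"angular":[0,0,0.015],"fingers":0.5}])

```text
time: 58.5
tool_pos: [549.6, -266.8, 60.0]
tcp_rot: [180.0, -0.0, 179.9]
ft_force: [0.1, -0.3, -0.4]
finger_gap: 55.2
grip_force: 63.4
```

Run:
```python
from h import *
st();a=snapshot("side");b=snapshot("top")
t=sense()["tool_pos"];B=[box((t[0]+40,t[1],0),DIM["card"],t[2]+3)]
T=[crop(a,"side",B,proj("side",(610,-266,40))[0]),crop(b,"top",B,proj("top",(610,-266,40))[0])]
cv2.imwrite("pics/k4.png",np.hstack(T))
```

```text
58.5 [ 549.6 -266.8   60. ] [180.   -0.  179.9] [ 0.1 -0.3 -0.4] 55.2 63.4
```

View pics/k4.png

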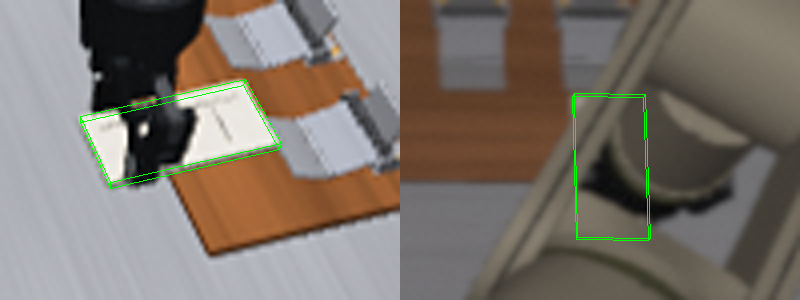

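The card matches the model and is lined up with the third clip. I'll lower it and push as before.

>>> step_arm(targets=[{"dp":[0,0,0.08],"angular":[0,0,0],"fingers":0.5},{"dp":[0,0,0.16],"angular":[0,0,0],"fingers":0.5},{"dp":[0,0,0.21],"angular":[0,0,0],"fingers":0.5},{"dp":[0,0,0.24],"angular":[0,0,0],"fingers":0.5},{"dp":[0,0,0.26],"angular":[0,0,0],"fingers":0.5},{"dp":[0,0,0.26],"angular":[0,0,0],"fingers":0.5},{"dp":[0,0,0.26],"angular":[0,0,0],"fingers":0.5},{"dp":[0,0,0.26],"angular":[0,0,0],"fingers":0.5}])

```text
time: 59.6
tool_pos: [550.5, -267.1, 8.4]
tcp_rot: [-180.0, 0.0, 180.0]
ft_force: [-0.9, -0.0, -0.5]
finger_gap: 55.2
grip_force: 63.4
```

>>> step_arm(targets=[{"dp":[-0.03,0,0],"angular":[0,0,0],"fingers":0.5},{"dp":[-0.06,0,0],"angular":[0,0,0],"fingers":0.5},{"dp":[-0.09,0,0],"angular":[0,0,0],"fingers":0.5},{"dp":[-0.12,0,0],"angular":[0,0,0],"fingers":0.5},{"dp":[-0.15,0,0],"angular":[0,0,0],"fingers":0.5},{"dp":[-0.18,0,0],"angular":[0,0,0],"fingers":0.5},{"dp":[-0.2,0,0],"angular":[0,0,0],"fingers":0.5},{"dp":[-0.2,0,0],"angular":[0,0,0],"fingers":0.5}])

```text
time: 60.6
tool_pos: [589.6, -267.1, 8.3]
tcp_rot: [-180.0, -0.1, 180.0]
ft_force: [-8.8, -0.0, 9.0]
finger_gap: 55.2
grip_force: 64.7
```

>>> step_arm(targets=[{"dp":[-0.02,0,0],"angular":[0,0,0],"fingers":0.5},{"dp":[-0.04,0,0],"angular":[0,0,0],"fingers":0.5},{"dp":[-0.06,0,0],"angular":[0,0,0],"fingers":0.5},{"dp":[-0.08,0,0],"angular":[0,0,0],"fingers":0.5},{"dp":[-0.1,0,0],"angular":[0,0,0],"fingers":0.5},{"dp":[-0.12,0,0],"angular":[0,0,0],"fingers":0.5},{"dp":[-0.14,0,0],"angular":[0,0,0],"fingers":0.5},{"dp":[-0.15,0,0],"angular":[0,0,0],"fingers":0.5}])

```text
time: 61.6
tool_pos: [619.3, -267.3, 8.3]
tcp_rot: [-180.0, -0.1, 180.0]
ft_force: [-10.1, 0.1, 10.7]
finger_gap: 55.2
grip_force: 64.8
```

>>> step_arm(targets=[{"dp":[-0.01,0,0],"angular":[0,0,0],"fingers":0.5},{"dp":[-0.02,0,0],"angular":[0,0,0],"fingers":0.5},{"dp":[-0.03,0,0],"angular":[0,0,0],"fingers":0.5},{"dp":[-0.04,0,0],"angular":[0,0,0],"fingers":0.5},{"dp":[-0.045,0,0],"angular":[0,0,0],"fingers":0.5},{"dp":[-0.05,0,0],"angular":[0,0,0],"fingers":0.5},{"dp":[-0.05,0,0],"angular":[0,0,0],"fingers":0.5},{"dp":[-0.05,0,0],"angular":[0,0,0],"fingers":0.5}])

```text
time: 62.6
tool_pos: [629.3, -267.3, 8.3]
tcp_rot: [-180.0, -0.1, 179.9]
ft_force: [-9.3, 0.4, 8.6]
finger_gap: 55.1
grip_force: 64.7
```

>>> step_arm(targets=[{"dp":[-0.005,0,0],"angular":[0,0,0],"fingers":0.5},{"dp":[-0.01,0,0],"angular":[0,0,0],"fingers":0.5},{"dp":[-0.01,0,0],"angular":[0,0,0],"fingers":0.5},{"dp":[-0.01,0,0],"angular":[0,0,0],"fingers":0.5},{"dp":[-0.01,0,0],"angular":[0,0,0],"fingers":0.5},{"dp":[-0.01,0,0],"angular":[0,0,0],"fingers":0.5},{"dp":[-0.01,0,0],"angular":[0,0,0],"fingers":0.5},{"dp":[-0.01,0,0],"angular":[0,0,0],"fingers":0.5}])

```text
time: 63.6
tool_pos: [631.0, -267.3, 8.3]
tcp_rot: [180.0, -0.2, 179.9]
ft_force: [-9.5, -1.0, 10.1]
finger_gap: 55.2
grip_force: 64.8
```

Not at the stop yet, so keep creeping.

>>> step_arm(targets=[{"dp":[-0.005,0,0],"angular":[0,0,0],"fingers":0.5},{"dp":[-0.01,0,0],"angular":[0,0,0],"fingers":0.5},{"dp":[-0.01,0,0],"angular":[0,0,0],"fingers":0.5},{"dp":[-0.01,0,0],"angular":[0,0,0],"fingers":0.5},{"dp":[-0.01,0,0],"angular":[0,0,0],"fingers":0.5},{"dp":[-0.01,0,0],"angular":[0,0,0],"fingers":0.5},{"dp":[-0.01,0,0],"angular":[0,0,0],"fingers":0.5},{"dp":[-0.01,0,0],"angular":[0,0,0],"fingers":0.5}])

```text
time: 64.6
tool_pos: [631.2, -267.3, 8.3]
tcp_rot: [180.0, -0.4, 179.9]
ft_force: [-20.4, 0.9, 17.9]
finger_gap: 55.2
grip_force: 65.7
```

>>> step_arm(targets=[{"dp":[-0.005,0,0],"angular":[0,0,0],"fingers":0.5},{"dp":[-0.01,0,0],"angular":[0,0,0],"fingers":0.5},{"dp":[-0.01,0,0],"angular":[0,0,0],"fingers":0.5},{"dp":[-0.01,0,0],"angular":[0,0,0],"fingers":0.5},{"dp":[-0.01,0,0],"angular":[0,0,0],"fingers":0.5},{"dp":[-0.01,0,0],"angular":[0,0,0],"fingers":0.5},{"dp":[-0.01,0,0],"angular":[0,0,0],"fingers":0.5},{"dp":[-0.01,0,0],"angular":[0,0,0],"fingers":0.5}])

```text
time: 65.6
tool_pos: [631.2, -267.3, 8.2]
tcp_rot: [179.9, -0.6, 179.9]
ft_force: [-30.0, 1.8, 24.6]
finger_gap: 55.6
grip_force: 66.6
```

Home: it stopped at x = 631.2. Release, lift and withdraw.

>>> step_arm(targets=[{"dp":[0,0,0],"angular":[0,0,0],"fingers":0.2},{"dp":[0,0,0],"angular":[0,0,0],"fingers":0.2},{"dp":[0,0,0],"angular":[0,0,0],"fingers":0.2},{"dp":[0,0,0],"angular":[0,0,0],"fingers":0.2},{"dp":[0,0,-0.05],"angular":[0,0,0],"fingers":0.2},{"dp":[0,0,-0.2],"angular":[0,0,0],"fingers":0.2},{"dp":[0,0,-0.4],"angular":[0,0,0],"fingers":0.2},{"dp":[0,0,-0.6],"angular":[0,0,0],"fingers":0.2}])

```text
time: 66.6
tool_pos: [636.2, -266.9, 129.9]
tcp_rot: [-180.0, 0.0, 180.0]
ft_force: [0.4, -0.9, -0.4]
finger_gap: 68.2
grip_force: 0.0
```

>>> step_arm(targets=[{"dp":[0.2,0,0],"angular":[0,0,0],"fingers":0.2},{"dp":[0.4,0,0],"angular":[0,0,0],"fingers":0.2},{"dp":[0.6,0,0],"angular":[0,0,0],"fingers":0.2},{"dp":[0.9,0,0],"angular":[0,0,0],"fingers":0.2},{"dp":[0.9,0,0],"angular":[0,0,0],"fingers":0.2},{"dp":[0.9,0,0],"angular":[0,0,0],"fingers":0.2},{"dp":[0.9,0,0],"angular":[0,0,0],"fingers":0.2},{"dp":[0.9,0,0],"angular":[0,0,0],"fingers":0.2}])

```text
time: 67.6
tool_pos: [457.3, -267.1, 128.5]
tcp_rot: [-180.0, 0.0, -180.0]
ft_force: [-0.4, -0.8, -0.7]
finger_gap: 68.2
grip_force: 0.0
```

Run:
```python
from h import *
st();a=snapshot("side");b=snapshot("top")
B1=[box((670.8,-56.8,0),DIM["card"],10),box((671,-267,0),DIM["card"],10)]
T=[crop(a,"side",B1,proj("side",(680,-160,15))[0],130,98,3),crop(b,"top",B1,proj("top",(680,-160,15))[0],130,98,3),crop(b,"top",[],proj("top",(583,253,40))[0],130,98,3),crop(a,"side",[],proj("side",(583,253,40))[0],130,98,3)]
cv2.imwrite("pics/fin.png",np.vstack([np.hstack(T[:2]),np.hstack(T[2:])]))
```

```text
67.6 [ 457.3 -267.1  128.5] [-180.    0. -180.] [-0.4 -0.8 -0.7] 68.2 0.0
```

View pics/fin.png

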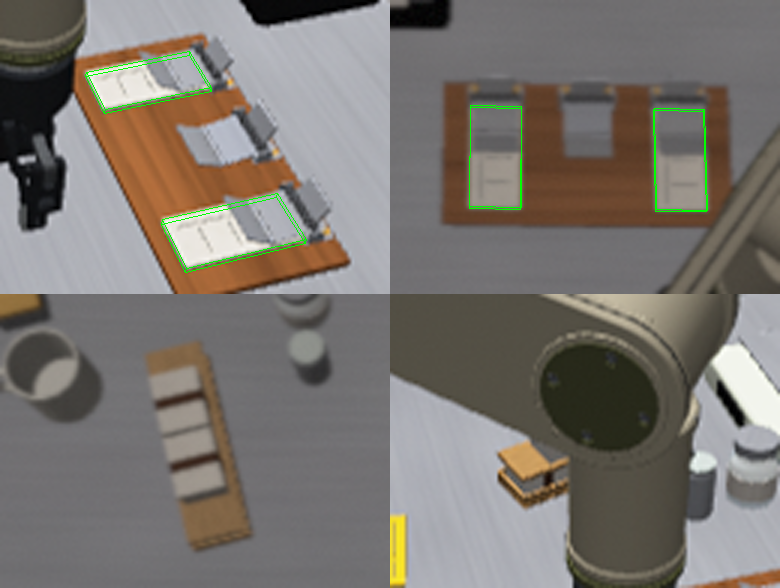

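Both cards lie straight and home under the first and third clips, and the cartons stand in a row on the divider. No white card or loose carton is left over, so I'm handing in.

```bash
python3 -c "
from bench import *
print(hand_in())"
```

```text
the job is handed in; nothing more can be done
None
```

The job is handed in: the divider lies square on the first layer with both loose cartons in a straight row on it, and both white order cards are home under the first and third clips (no verdict came back).

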